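Riddle tumbled strap clips and feed them to the press

TASK

Riddle the basket over the catch pan until every steel polishing ball has dropped through into the pan and only the brass clips are left, then tip the clips from the basket out onto the cork tray. Stand the empty basket back level on the bars of the pan and load all the clips into the feed chute of the press one after another, each flat and lengthwise in the channel so that they queue up from the stop. Do not disturb the jars, the bottle or the sharpener.

Things in the scene. Friction and masses are not known exactly. Their poses are not given: they have to be found in the camera images.
- pan: steel catch pan, fixed to the bench: outside 266 (x) x 226 (y) x 45 mm high, walls and floor 3 mm; origin at the centre of its underside. Two flat drain bars (8 mm wide, top 49 mm above the bench) lie across it along y at x = +-68 mm; the basket stands on them
- basket: riddle basket, 0.28-0.44 kg: floor 150 (x) x 98 (y) mm, 3 mm thick, slots 13 mm wide along y between solid strips 8 mm wide (16 mm at the x ends); mesh walls 40 mm high at both x ends and at -y; at +y a pouring lip rising at 20 degrees from y = 49 to 84 mm. A rigid arch carries a handle bar along x. Origin: centre of the floor's underside, z up; starts level on the pan's bars, x along the pan's
- basket_bar (a point): centre of the basket's handle bar, 111 mm above the basket's origin; the bar runs along the basket's x, is straight over 156 mm, 14 mm wide (y) and 18 mm high (z), clear on all sides
- basket_lip (a point): middle of the outer edge of the pouring lip, 84 mm along y and 15 mm up from the basket's origin
- clip1: brass strap clip, a block 48 x 28 x 15 mm (x long, y wide, z thick, 50-80 g), edges rounded, a dark strap mouth in each end, both faces alike; origin at its centre. Starts flat in the basket; may be absent. It slides on the basket floor at about 20 degrees of tilt and down the chute, but not on the tray's cork
- clip2: brass strap clip, a block 48 x 28 x 15 mm (x long, y wide, z thick, 50-80 g), edges rounded, a dark strap mouth in each end, both faces alike; origin at its centre. Starts flat in the basket; may be absent. It slides on the basket floor at about 20 degrees of tilt and down the chute, but not on the tray's cork
- clip3: brass strap clip, a block 48 x 28 x 15 mm (x long, y wide, z thick, 50-80 g), edges rounded, a dark strap mouth in each end, both faces alike; origin at its centre. Starts flat in the basket; may be absent. It slides on the basket floor at about 20 degrees of tilt and down the chute, but not on the tray's cork
- clip4: brass strap clip, a block 48 x 28 x 15 mm (x long, y wide, z thick, 50-80 g), edges rounded, a dark strap mouth in each end, both faces alike; origin at its centre. Starts flat in the basket; may be absent. It slides on the basket floor at about 20 degrees of tilt and down the chute, but not on the tray's cork
- ball1: steel polishing ball, 10 mm diameter, 10 g; origin at its centre. It starts on a solid strip of the basket floor, stays there while the floor is level and starts to roll at about 6 degrees of tilt or with a shake; may be absent
- ball2: steel polishing ball, 10 mm diameter, 10 g; origin at its centre. It starts on a solid strip of the basket floor, stays there while the floor is level and starts to roll at about 6 degrees of tilt or with a shake; may be absent
- ball3: steel polishing ball, 10 mm diameter, 10 g; origin at its centre. It starts on a solid strip of the basket floor, stays there while the floor is level and starts to roll at about 6 degrees of tilt or with a shake; may be absent
- ball4: steel polishing ball, 10 mm diameter, 10 g; origin at its centre. It starts on a solid strip of the basket floor, stays there while the floor is level and starts to roll at about 6 degrees of tilt or with a shake; may be absent
- ball5: steel polishing ball, 10 mm diameter, 10 g; origin at its centre. It starts on a solid strip of the basket floor, stays there while the floor is level and starts to roll at about 6 degrees of tilt or with a shake; may be absent
- ball6: steel polishing ball, 10 mm diameter, 10 g; origin at its centre. It starts on a solid strip of the basket floor, stays there while the floor is level and starts to roll at about 6 degrees of tilt or with a shake; may be absent
- tray: shallow cork-lined receiving tray, fixed to the bench: inside 244 (x) x 190 (y) mm, floor 3 mm thick, low rim reaching 9 mm above the bench (6 mm above the cork); origin at the centre of its underside
- chute: stand of the gravity feed chute together with the small hand press that it feeds (230 mm tall, at the foot of the chute), fixed; origin on the bench below the upper end of the channel, x pointing horizontally downhill to the press
- chute_bed: aluminium channel sloping down 30 degrees: 235 mm long, open at its upper end, 33 mm wide between walls 6 mm high, a stop 21 mm high at the foot. Origin on the channel's floor, centre line, upper end, 155 mm above the bench; x down the slope, y across, z square out of the floor. A clip let go on it slides down to the stop or the clip before it
- jar1: small paint jar with black cap, loose, 36 mm diameter, 62 mm tall, behind the tray; origin at the centre of its underside; not to be disturbed
- jar2: another such paint jar, beside the chute; not to be disturbed
- bottle1: black paint bottle, loose, 48 mm diameter, 115 mm tall, near the chute on the robot's side; origin at the centre of its underside; not to be disturbed
- sharpener: wooden pencil sharpener, loose, 30 x 24 x 14 mm, origin at the centre of its underside; not to be disturbed
Mind the look-alikes: they are no part of the job. What is meant by the basket is not blue, and is the smaller of those in its own colour.

How it is judged:
On the way, in this order (a step that is already met when the one before it is completed fails the run):
1. every ball has been riddled out into the catch pan while every clip is still in the basket (x of ball1 in the frame of pan between -0.132 and 0.132 m and y of ball1 in the frame of pan between -0.112 and 0.112 m and z of each of ball1, ball2, ball3, ball4, ball5, ball6 in the frame of pan below 0.02 m and x of ball2 in the frame of pan between -0.132 and 0.132 m and y of ball2 in the frame of pan between -0.112 and 0.112 m and x of ball3 in the frame of pan between -0.132 and 0.132 m and y of ball3 in the frame of pan between -0.112 and 0.112 m and x of ball4 in the frame of pan between -0.132 and 0.132 m and y of ball4 in the frame of pan between -0.112 and 0.112 m and x of ball5 in the frame of pan between -0.132 and 0.132 m and y of ball5 in the frame of pan between -0.112 and 0.112 m and x of ball6 in the frame of pan between -0.132 and 0.132 m and y of ball6 in the frame of pan between -0.112 and 0.112 m and x of clip1 in the frame of basket between -0.076 and 0.076 m and y of clip1 in the frame of basket between -0.051 and 0.086 m and z of clip1 in the frame of basket between 0 and 0.05 m and x of clip2 in the frame of basket between -0.076 and 0.076 m and y of clip2 in the frame of basket between -0.051 and 0.086 m and z of clip2 in the frame of basket between 0 and 0.05 m and x of clip3 in the frame of basket between -0.076 and 0.076 m and y of clip3 in the frame of basket between -0.051 and 0.086 m and z of clip3 in the frame of basket between 0 and 0.05 m and x of clip4 in the frame of basket between -0.076 and 0.076 m and y of clip4 in the frame of basket between -0.051 and 0.086 m and z of clip4 in the frame of basket between 0 and 0.05 m), for 0.2 s.
2. the basket is brought over the tray with clips in it, its lip within 130 mm of the tray's centre (horizontal distance between basket_lip and tray below 0.13 m and ((x of clip1 in the frame of basket between -0.076 and 0.076 m and y of clip1 in the frame of basket between -0.051 and 0.086 m and z of clip1 in the frame of basket between 0 and 0.05 m) or (x of clip2 in the frame of basket between -0.076 and 0.076 m and y of clip2 in the frame of basket between -0.051 and 0.086 m and z of clip2 in the frame of basket between 0 and 0.05 m) or (x of clip3 in the frame of basket between -0.076 and 0.076 m and y of clip3 in the frame of basket between -0.051 and 0.086 m and z of clip3 in the frame of basket between 0 and 0.05 m) or (x of clip4 in the frame of basket between -0.076 and 0.076 m and y of clip4 in the frame of basket between -0.051 and 0.086 m and z of clip4 in the frame of basket between 0 and 0.05 m))), for 0.1 s.
3. the basket is tipped (more than 35 degrees) over the tray, its lip within 120 mm of the tray's centre (angle between basket's own z axis and vertical above 0.61 rad and horizontal distance between basket_lip and tray below 0.12 m), for 0.2 s.
4. the basket stands on the pan's bars again, and every clip is on the tray or in the chute (x of basket in the frame of pan between -0.05 and 0.05 m and y of basket in the frame of pan between -0.06 and 0.06 m and z of basket in the frame of pan between 0.044 and 0.055 m and angle between basket's own z axis and vertical below 0.06 rad and linear speed of basket below 0.02 m/s and ((x of clip1 in the frame of tray between -0.126 and 0.126 m and y of clip1 in the frame of tray between -0.099 and 0.099 m and z of clip1 in the frame of tray below 0.03 m) or (x of clip1 in the frame of chute_bed between 0.015 and 0.236 m and y of clip1 in the frame of chute_bed between -0.006 and 0.006 m and z of clip1 in the frame of chute_bed between 0.004 and 0.012 m and angle between the z axis of clip1 and the z axis of chute_bed, either way round below 0.15 rad and angle between the x axis of clip1 and the x axis of chute_bed, either way round below 0.25 rad and linear speed of clip1 below 0.02 m/s)) and ((x of clip2 in the frame of tray between -0.126 and 0.126 m and y of clip2 in the frame of tray between -0.099 and 0.099 m and z of clip2 in the frame of tray below 0.03 m) or (x of clip2 in the frame of chute_bed between 0.015 and 0.236 m and y of clip2 in the frame of chute_bed between -0.006 and 0.006 m and z of clip2 in the frame of chute_bed between 0.004 and 0.012 m and angle between the z axis of clip2 and the z axis of chute_bed, either way round below 0.15 rad and angle between the x axis of clip2 and the x axis of chute_bed, either way round below 0.25 rad and linear speed of clip2 below 0.02 m/s)) and ((x of clip3 in the frame of tray between -0.126 and 0.126 m and y of clip3 in the frame of tray between -0.099 and 0.099 m and z of clip3 in the frame of tray below 0.03 m) or (x of clip3 in the frame of chute_bed between 0.015 and 0.236 m and y of clip3 in the frame of chute_bed between -0.006 and 0.006 m and z of clip3 in the frame of chute_bed between 0.004 and 0.012 m and angle between the z axis of clip3 and the z axis of chute_bed, either way round below 0.15 rad and angle between the x axis of clip3 and the x axis of chute_bed, either way round below 0.25 rad and linear speed of clip3 below 0.02 m/s)) and ((x of clip4 in the frame of tray between -0.126 and 0.126 m and y of clip4 in the frame of tray between -0.099 and 0.099 m and z of clip4 in the frame of tray below 0.03 m) or (x of clip4 in the frame of chute_bed between 0.015 and 0.236 m and y of clip4 in the frame of chute_bed between -0.006 and 0.006 m and z of clip4 in the frame of chute_bed between 0.004 and 0.012 m and angle between the z axis of clip4 and the z axis of chute_bed, either way round below 0.15 rad and angle between the x axis of clip4 and the x axis of chute_bed, either way round below 0.25 rad and linear speed of clip4 below 0.02 m/s))), for 0.2 s.
At the end, for the whole second after the job is handed in: Balls on the pan's floor; clips at rest in the channel, flat on its floor (0.15 rad, centre 4-12 mm above it), lengthwise (0.25 rad, centre within 6 mm of the centre line); basket at rest on the pan's bars, level to 0.06 rad, within 50 mm (x) and 60 mm (y) of the pan's centre (x of ball1 in the frame of pan between -0.132 and 0.132 m and y of ball1 in the frame of pan between -0.112 and 0.112 m and z of each of ball1, ball2, ball3, ball4, ball5, ball6 in the frame of pan below 0.02 m and x of ball2 in the frame of pan between -0.132 and 0.132 m and y of ball2 in the frame of pan between -0.112 and 0.112 m and x of ball3 in the frame of pan between -0.132 and 0.132 m and y of ball3 in the frame of pan between -0.112 and 0.112 m and x of ball4 in the frame of pan between -0.132 and 0.132 m and y of ball4 in the frame of pan between -0.112 and 0.112 m and x of ball5 in the frame of pan between -0.132 and 0.132 m and y of ball5 in the frame of pan between -0.112 and 0.112 m and x of ball6 in the frame of pan between -0.132 and 0.132 m and y of ball6 in the frame of pan between -0.112 and 0.112 m and x of clip1 in the frame of chute_bed between 0.015 and 0.236 m and y of clip1 in the frame of chute_bed between -0.006 and 0.006 m and z of clip1 in the frame of chute_bed between 0.004 and 0.012 m and angle between the z axis of each of clip1, clip2, clip3, clip4 and the z axis of chute_bed, either way round below 0.15 rad and angle between the x axis of each of clip1, clip2, clip3, clip4 and the x axis of chute_bed, either way round below 0.25 rad and linear speed of each of clip1, clip2, clip3, clip4, basket below 0.02 m/s and x of clip2 in the frame of chute_bed between 0.015 and 0.236 m and y of clip2 in the frame of chute_bed between -0.006 and 0.006 m and z of clip2 in the frame of chute_bed between 0.004 and 0.012 m and x of clip3 in the frame of chute_bed between 0.015 and 0.236 m and y of clip3 in the frame of chute_bed between -0.006 and 0.006 m and z of clip3 in the frame of chute_bed between 0.004 and 0.012 m and x of clip4 in the frame of chute_bed between 0.015 and 0.236 m and y of clip4 in the frame of chute_bed between -0.006 and 0.006 m and z of clip4 in the frame of chute_bed between 0.004 and 0.012 m and x of basket in the frame of pan between -0.05 and 0.05 m and y of basket in the frame of pan between -0.06 and 0.06 m and z of basket in the frame of pan between 0.044 and 0.055 m and angle between basket's own z axis and vertical below 0.06 rad); the robot touches nothing.
It fails at once if a jar, the bottle or the sharpener is shifted by more than 40 mm or knocked over (distance of any of jar1, jar2, bottle1, sharpener from where it was at the start of the episode above 0.04 m or angle between any of jar1, jar2, bottle1, sharpener's own z axis and vertical above 0.5 rad).
Of clip1, clip2, clip3, clip4 only 3 to 4 are there at a start; the rules pass over those that are not, and their reading is None.
Of ball1, ball2, ball3, ball4, ball5, ball6 only 4 to 6 are there at a start; the rules pass over those that are not, and their reading is None.
At some moment in a run one of clip1, clip2, clip3, clip4 may be knocked a few centimetres aside while the robot is not near it.
It also fails if it takes over 210 s, if anything falls off the work surface, if the arm or the gripper's body presses on something with over 40 N, if the wrist force passes 120 N, or if a joint passes its speed limit or range.

ROBOT

A 6-joint arm with a two-finger parallel gripper is mounted at the origin on the work surface. World frame = base frame: x ahead of the robot, y to its left, z up, the work surface at z = 0. Lengths are in m, angles in rad, forces in N, time in s.
With the tool pointing down it reaches from about 0.375 to 0.9 m from the base axis. Payload 3.1 kg.
Tool frame: the origin (TCP) lies at the very end of the fingers, on their centre line; the grasp point (between the pads) lies 19 mm behind it; z points along the fingers, y is the direction in which the jaws open and shut (so a half turn about z gives the same grasp; the last joint's range is limited). The gripper opens to 85 mm and grips with 20 to 120 N. Pads are 22 mm wide; open, the fingers measure 114 mm over their backs; the gripper's body (76 mm by 85 mm) begins 54 mm behind the grasp point. The pads swing forward as they close: fully open they stand 13 mm farther back than shut.
Start: joints at [0.991, 0.527, 1.433, -0, 1.181, -0.178], TCP at [0.244, 0.575, 0.231] pointing down, gripper open.
Joint ranges: [-3.08, 3.08], [-0.75, 2.2], [0.22, 2.44], [-1.43, 4.57], [0, 2.65], [-2.85, 2.85]. Speed limits (rad/s): [2.79, 2.79, 3.14, 3.14, 3.14, 3.14].

INTERFACE

Orientations are given as a unit quaternion [x, y, z, w].
In Python, from station import manip gives the robot as it stands.
- The arm moves only by the tool send_rows, never from a script. Its argument "motion" is a list of rows, each an object with "gripper": the finger opening in mm, from 0 to 85.4; "travel": the shift along the tool's x, y, z in mm, a list of three; "rotation": the turn, a rotation vector about the tool's x, y, z in degrees, a list of three. In form: [{"gripper": gripper, "travel": [x, y, z], "rotation": [ax, ay, az]}, ...]. A call has 1 to 12 rows; each row shifts and turns the commanded pose from where the row before left it, along the tool's axes as they then stand; what a row does not reach is not made up. A row lasts 1/12 s, in which the tool goes at most 41.7 mm and 7.16 degrees, less where a joint would pass 70% of its speed; a pose out of reach is approached as far as the arm can. A call is refused whole if a number of a shift passes 41.7 or a number of a turn 7.16, either way. A call with a gripper value outside its range is refused whole. The fingers move at their own pace and stop on an object; "newtons" is the grip in N (left out, the last holds). Time passes only in rows, so rows that do not move let the fingers close. It gives the time, the measured TCP pose, the force and the opening at its end, in the units of the state.
- manip.sense(): the state, without advancing time (a new reading comes with each control period).
- manip.snapshot(name): name is "scene" or "top" or "wrist"; returns the picture (420x560x3 uint8, red, green, blue); there is no depth.
- manip.calibration(name): a dict with "fx", "fy", "cx", "cy" (pixels), "k1" (the pictures are not rectified: a ray, as slopes to the right and down, at radius r is drawn at 1 + k1 r^2 times it, then the intrinsics apply), "cam_to_world" (4x4, takes a point from camera to world coordinates). Camera axes: x right, y down, z forward; pixel columns grow to the right and rows downward; lengths in m; the calibration is good to about 2 mm. A picture is of the moment at which its call begins: read the wrist's pose just before it. calibration takes no time and is no camera call; for the wrist camera it gives the pose at the moment of the call.
- manip.sign_off(): hands the job in, once; it reports no verdict.
The state is a dict: "t": time; "q": joint angles; "qd": joint speeds; "tau": joint torques, N m; "tcp_pos": TCP position; "tool_rot": TCP orientation; "force": force on the tool from outside, world axes, zero at the start; "ft_torque": the same for the moment, N m; "finger_gap": opening from 0.0 (shut) to 1.0 (fully open).
Only numpy, scipy, OpenCV 4.12 (cv2) and the standard library are available. Lean on these libraries where they do the work, as an engineer would, in place of code of your own. Each camera call takes 0.05 s, during which the arm holds its last target. There are 200 camera calls.

## Working session

There is one attempt and no reset: what is moved stays moved. The work goes in short steps, Python scripts to look and compute and a tool call to move; the robot and the scene stay as the last step left them, time stands still between calls to the robot, and variables do not carry over. Pictures are saved under pics/ and viewed, about 12 in all and at most 16, crops included, and the job is handed in when it is done.

Besides the shell and the picture viewer there is one more tool, called after "Request:" by a JSON object that holds its "name" and its "arguments". send_rows: Moves the arm, as the interface text tells. Its arguments: {"type":"object","properties":{"motion":{"type":"array","items":{"type":"object","properties":{"gripper":{"type":"number"},"travel":{"type":"array","items":{"type":"number"}},"rotation":{"type":"array","items":{"type":"number"}}}}},"newtons":{"type":"number"}},"required":["motion"]}

```bash
mkdir -p pics; ls
python3 - <<'E'
from station import manip
import cv2,numpy as np
print(manip.sense())
for n in("scene","top"):
    im=manip.snapshot(n); c=manip.calibration(n)
    print(n,{k:(np.round(v,4).tolist()) for k,v in c.items()})
    cv2.imwrite(f"pics/{n}0.png",im[:,:,::-1])
E
```

```text
pics
{'t': 0.0, 'q': array([ 9.90492606e-01,  5.28484000e-01,  1.43391804e+00,  5.70640634e-06,
        1.18137612e+00, -1.78503735e-01]), 'qd': array([-7.65399696e-05, -5.74438884e-05,  1.15158632e-03, -1.08328742e-03,
       -6.01950478e-04, -5.49726342e-05]), 'tau': array([-6.72376464e-04, -4.42349946e+01, -1.78026384e+01, -3.42719541e-04,
        8.48992844e-03,  8.20009980e-07]), 'tcp_pos': array([0.24399567, 0.57462497, 0.23031765]), 'tool_rot': array([ 1.99552248e-01,  9.79886578e-01, -1.01406428e-03, -4.07169611e-04]), 'force': array([ 0.52182964,  0.09467924, -0.56586205]), 'ft_torque': array([ 0.02331661,  0.0605002 , -0.01590849]), 'finger_gap': 0.999279813531111}
scene {'fx': 381.3006, 'fy': 381.3006, 'cx': 278.2036, 'cy': 211.4837, 'k1': -0.0379, 'cam_to_world': [[0.7446, 0.4735, -0.4706, 1.0011], [0.6673, -0.5468, 0.5056, -0.5414], [-0.0179, -0.6905, -0.7231, 0.8204], [0.0, 0.0, 0.0, 1.0]]}
top {'fx': 545.9867, 'fy': 545.9867, 'cx': 281.6875, 'cy': 212.6978, 'k1': -0.188, 'cam_to_world': [[-0.0022, -0.9882, 0.1532, 0.3065], [-0.9999, 0.0001, -0.0133, -0.0185], [0.0131, -0.1532, -0.9881, 1.5794], [0.0, 0.0, 0.0, 1.0]]}
```

View pics/scene0.png

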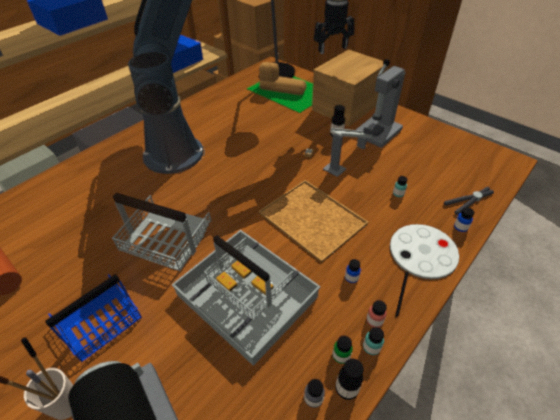

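View pics/top0.png

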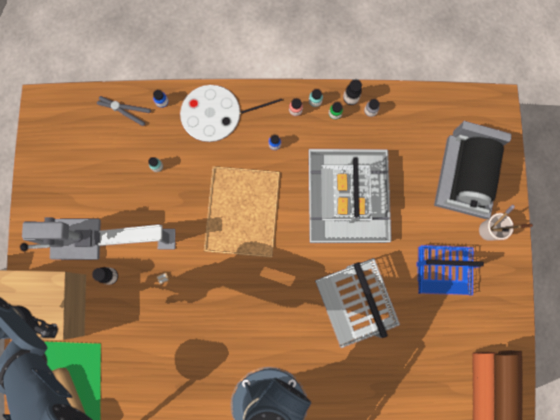

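```bash
cat > h.py <<'E'
from station import manip
import numpy as np,cv2
from scipy.spatial.transform import Rotation as R
def K(c): return np.array([[c['fx'],0,c['cx']],[0,c['fy'],c['cy']],[0,0,1.]]),np.array([c['k1'],0,0,0,0.])
def ray(c,p):
    k,d=K(c); u=cv2.undistortPoints(np.array([[p]],float),k,d)[0,0]
    T=np.array(c['cam_to_world']); return T[:3,3],T[:3,:3]@np.r_[u,1]
def plane(c,p,z):
    o,v=ray(c,p); return o+v*(z-o[2])/v[2]
def proj(c,X):
    k,d=K(c); T=np.linalg.inv(np.array(c['cam_to_world'])); r,_=cv2.Rodrigues(T[:3,:3])
    return cv2.projectPoints(np.array(X,float).reshape(-1,1,3),r,T[:3,3],k,d)[0][:,0]
def tri(l):
    A=np.zeros((3,3));b=np.zeros(3)
    for c,p in l:
        o,v=ray(c,p);v=v/np.linalg.norm(v);P=np.eye(3)-np.outer(v,v);A+=P;b+=P@o
    X=np.linalg.solve(A,b); return X,[np.linalg.norm(proj(c,X)[0]-p).round(1) for c,p in l]
def snap(n,f=None):
    c=manip.calibration(n); im=manip.snapshot(n)[:,:,::-1].copy()
    if f: cv2.imwrite(f'pics/{f}.png',im); np.save(f'pics/{f}.npy',c,allow_pickle=True)
    return c,im
def load(f): return np.load(f'pics/{f}.npy',allow_pickle=True).item(),cv2.imread(f'pics/{f}.png')
def dn(yaw):  # tool down, tool y axis (jaw) at angle yaw from world x
    y=np.array([np.cos(yaw),np.sin(yaw),0]);z=np.array([0,0,-1.]);return R.from_matrix(np.c_[np.cross(y,z),y,z])
def pose():
    s=manip.sense(); return np.array(s['tcp_pos']),R.from_quat(s['tool_rot']),s
def delta(tp,tr=None):
    p,r,s=pose(); d=r.inv().apply(np.array(tp)-p)*1000
    w=(r.inv()*tr).as_rotvec(degrees=True) if tr is not None else 0
    print('travel',d.round(1),'rot',np.round(w,1)); return d,w
def yaw(r): y=r.apply([0,1,0]);return np.arctan2(y[1],y[0])
E
python3 - <<'E'
from h import *
p,r,s=pose();print(p,r.as_matrix().round(2),np.degrees(yaw(r)))
c,im=snap('wrist','w0')
print(np.round(np.array(c['cam_to_world']),3), c['fx'],c['k1'])
t=np.array(c['cam_to_world'])[:3,3];print('cam in tool',r.inv().apply(t-p).round(3),(r.inv()*R.from_matrix(np.array(c['cam_to_world'])[:3,:3])).as_matrix().round(2))
a=cv2.resize(cv2.imread('pics/top0.png')[140:250,300:400],None,fx=4,fy=5.0)
b=cv2.resize(cv2.imread('pics/scene0.png')[225:360,165:325],None,fx=2.5,fy=4.074)
cv2.imwrite('pics/crop0.png',np.hstack([a,b]))
ct=manip.calibration('top')
for n,q,z in[('pan a',(309,150),.045),('pan b',(388,150),.045),('pan c',(390,241),.045),('pan d',(311,242),.045),('tr a',(214,168),.009),('tr b',(280,171),.009),('tr c',(273,255),.009),('tr d',(206,250),.009),('bar',(356,187),.16),('chute up',(170,236),.155),('chute lo',(100,234),.05)]: print(n,plane(ct,q,z).round(3))
E
```

```text
[0.24404358 0.57468095 0.23041455] [[-0.92  0.39 -0.  ]
 [ 0.39  0.92 -0.  ]
 [ 0.   -0.   -1.  ]] 66.98012256990293
[[ 0.391  0.887  0.247  0.18 ]
 [ 0.92  -0.376 -0.107  0.603]
 [-0.002  0.269 -0.963  0.374]
 [ 0.     0.     0.     1.   ]] 304.1189658646003 -0.051691771881635845
cam in tool [ 0.07   0.    -0.143] [[-0.   -0.96 -0.27]
 [ 1.   -0.    0.  ]
 [-0.   -0.27  0.96]]
pan a [ 0.729 -0.119  0.045]
pan b [ 0.73  -0.351  0.045]
pan c [ 0.463 -0.348  0.045]
pan d [ 0.461 -0.122  0.045]
tr a [0.684 0.16  0.009]
tr b [ 0.674 -0.035  0.009]
tr c [ 0.427 -0.014  0.009]
tr d [0.441 0.179 0.009]
bar [ 0.596 -0.236  0.16 ]
chute up [0.465 0.257 0.155]
chute lo [0.482 0.482 0.05 ]
```

View pics/crop0.png

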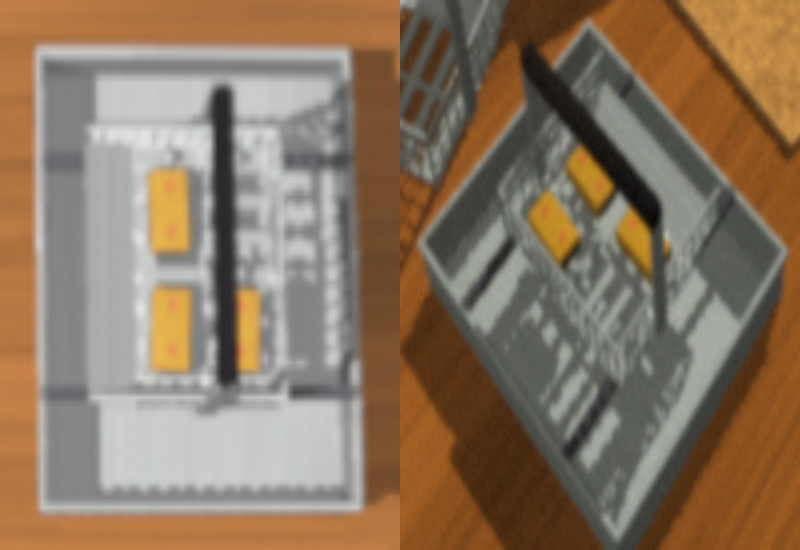

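Request:
{"name": "send_rows", "arguments": {"motion": [{"gripper": 85, "travel": [0, 0, -34], "rotation": [0, 0, -4.6]}, {"gripper": 85, "travel": [0, 0, -34], "rotation": [0, 0, -4.6]}, {"gripper": 85, "travel": [0, 0, -34], "rotation": [0, 0, -4.6]}, {"gripper": 85, "travel": [0, 0, -34], "rotation": [0, 0, -4.6]}, {"gripper": 85, "travel": [0, 0, -34], "rotation": [0, 0, -4.6]}, {"gripper": 85, "travel": [-10, -34, 0], "rotation": [0, 0, 0]}, {"gripper": 85, "travel": [-10, -34, 0], "rotation": [0, 0, 0]}, {"gripper": 85, "travel": [-10, -34, 0], "rotation": [0, 0, 0]}, {"gripper": 85, "travel": [-10, -34, 0], "rotation": [0, 0, 0]}, {"gripper": 85, "travel": [-10, -34, 0], "rotation": [0, 0, 0]}, {"gripper": 85, "travel": [-10, -34, 0], "rotation": [0, 0, 0]}, {"gripper": 85, "travel": [-10, -34, 0], "rotation": [0, 0, 0]}]}}

```text
t: 1.15
tcp_pos: [0.3141, 0.3355, 0.4011]
tool_rot: [-0.0, 1.0, -0.0, -0.0]
force: [0.0, 1.1, 1.1]
finger_gap: 0.999
```

Request:
{"name": "send_rows", "arguments": {"motion": [{"gripper": 85, "travel": [-10, -34, 0]}, {"gripper": 85, "travel": [-10, -34, 0]}, {"gripper": 85, "travel": [-10, -34, 0]}, {"gripper": 85, "travel": [-10, -34, 0]}, {"gripper": 85, "travel": [-10, -34, 0]}, {"gripper": 85, "travel": [-10, -34, 0]}, {"gripper": 85, "travel": [-10, -34, 0]}, {"gripper": 85, "travel": [-10, -34, 0]}, {"gripper": 85, "travel": [-10, -34, 0]}, {"gripper": 85, "travel": [-10, -34, 0]}, {"gripper": 85, "travel": [-10, -34, 0]}, {"gripper": 85, "travel": [-10, -34, 0]}]}}

```text
validation failed for argument at $.mo...
```

Request:
{"name": "send_rows", "arguments": {"motion": [{"gripper": 85, "travel": [-14, -38, 0], "rotation": [0, 0, 0]}, {"gripper": 85, "travel": [-14, -38, 0], "rotation": [0, 0, 0]}, {"gripper": 85, "travel": [-14, -38, 0], "rotation": [0, 0, 0]}, {"gripper": 85, "travel": [-14, -38, 0], "rotation": [0, 0, 0]}, {"gripper": 85, "travel": [-14, -38, 0], "rotation": [0, 0, 0]}, {"gripper": 85, "travel": [-14, -38, 0], "rotation": [0, 0, 0]}, {"gripper": 85, "travel": [-14, -38, 0], "rotation": [0, 0, 0]}, {"gripper": 85, "travel": [-14, -38, 0], "rotation": [0, 0, 0]}, {"gripper": 85, "travel": [-14, -38, 0], "rotation": [0, 0, 0]}, {"gripper": 85, "travel": [-14, -38, 0], "rotation": [0, 0, 0]}, {"gripper": 85, "travel": [-14, -38, 0], "rotation": [0, 0, 0]}, {"gripper": 85, "travel": [-14, -38, 0], "rotation": [0, 0, 0]}]}}

```text
t: 2.15
tcp_pos: [0.4821, -0.1209, 0.4011]
tool_rot: [0.001, 1.0, 0.0, -0.0]
force: [0.9, 0.3, -0.2]
finger_gap: 0.995
```

Request:
{"name": "send_rows", "arguments": {"motion": [{"gripper": 85, "travel": [-10, -25, 0], "rotation": [0, 0, 0]}, {"gripper": 85, "travel": [-10, -25, 0], "rotation": [0, 0, 0]}, {"gripper": 85, "travel": [-10, -25, 0], "rotation": [0, 0, 0]}, {"gripper": 85, "travel": [-10, -25, 0], "rotation": [0, 0, 0]}, {"gripper": 85, "travel": [0, 0, 0], "rotation": [0, 0, 0]}, {"gripper": 85, "travel": [0, 0, 0], "rotation": [0, 0, 0]}]}}

```text
t: 2.65
tcp_pos: [0.522, -0.2199, 0.4003]
tool_rot: [0.001, 1.0, 0.001, -0.001]
force: [-0.1, 0.2, -0.5]
finger_gap: 0.994
```

Run:
```python
from h import *
p,r,s=pose();print(s['t'],p,np.degrees(yaw(r)),s['q'])
c,im=snap('wrist','w1')
cv2.imwrite('pics/w1v.png',cv2.resize(im,(784,588),interpolation=cv2.INTER_CUBIC))
```

```text
2.65 [ 0.52199816 -0.21993935  0.4002565 ] 89.86441591009044 [-5.96107431e-01  2.97942970e-01  1.33794885e+00  1.93445098e-04
  1.50776004e+00 -2.16455080e+00]
```

View pics/w1v.png

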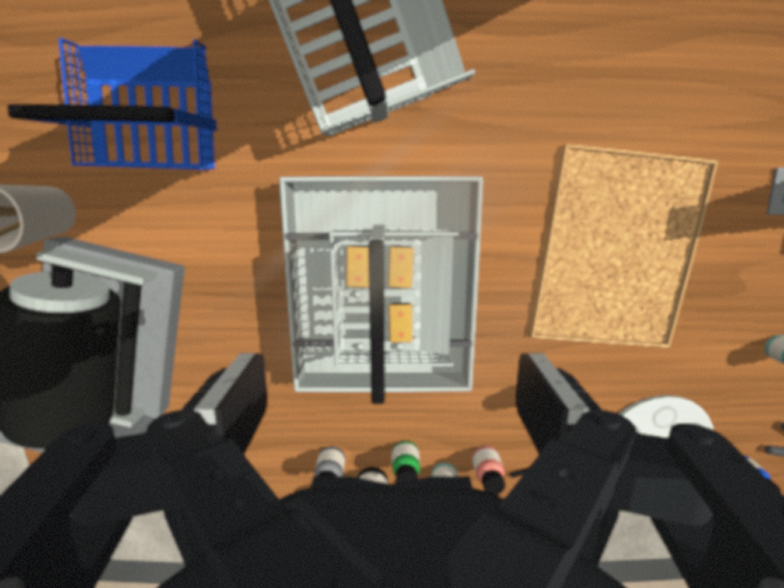

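Run:
```python
from h import *
cw,iw=load('w1'); ct=manip.calibration('top'); it=cv2.imread('pics/top0.png')
def bar(im,x0,y0,x1,y1):
    m=(im[y0:y1,x0:x1].max(2)<60).astype(np.uint8); n,l,st,ce=cv2.connectedComponentsWithStats(m)
    i=1+st[1:,4].argmax(); ys,xs=np.nonzero(l==i); xs=xs+x0;ys=ys+y0
    t=ys<=np.percentile(ys,2);b=ys>=np.percentile(ys,98)
    print('box',xs.min(),ys.min(),xs.max(),ys.max())
    return (xs[t].mean(),ys.min()-0.5),(xs[b].mean(),ys.max()+.5)
a=bar(iw,255,160,285,295); b=bar(it,345,150,365,225); print(a,b)
# wrist bottom = far (+x) = top image top
print(tri([(cw,a[1]),(ct,b[0])]),tri([(cw,a[0]),(ct,b[1])]))
for q in a: print(plane(cw,q,.169).round(4))
for q in b: print(plane(ct,q,.169).round(4))
# pan rim and clips from wrist
for q in[(281,179),(482,179),(472,389),(296,390)]: print('pan',plane(cw,(q[0]/1.4,q[1]/1.4),.045).round(3))
for q in[(568,146),(716,161),(669,346),(533,337)]: print('tray',plane(cw,(q[0]/1.4,q[1]/1.4),.009).round(3))
hs=cv2.cvtColor(iw,cv2.COLOR_BGR2HSV);m=cv2.inRange(hs,(12,120,120),(30,255,255));m[:, :230]=0;m[:,310:]=0;m[:165]=0;m[260:]=0
for k in cv2.findContours(m,0,2)[0]:
    if cv2.contourArea(k)>60:
        rc=cv2.minAreaRect(k);print('clip',rc,plane(cw,rc[0],.067).round(3))
```

```text
box 265 219 273 286
box 353 158 358 216
((np.float64(270.4166666666667), np.float64(218.5)), (np.float64(269.0), np.float64(286.5))) ((np.float64(355.0), np.float64(157.5)), (np.float64(356.4), np.float64(216.5)))
(array([ 0.67392567, -0.23334683,  0.17091199]), [np.float64(0.2), np.float64(0.1)]) (array([ 0.48928321, -0.21071992,  0.4035201 ]), [np.float64(32.3), np.float64(7.0)])
[ 0.5757 -0.2301  0.169 ]
[ 0.6749 -0.2331  0.169 ]
[ 0.6745 -0.2339  0.169 ]
[ 0.515  -0.2336  0.169 ]
pan [ 0.464 -0.344  0.045]
pan [ 0.464 -0.114  0.045]
pan [ 0.731 -0.113  0.045]
pan [ 0.732 -0.343  0.045]
tray [ 0.426 -0.004  0.009]
tray [0.44  0.188 0.009]
tray [0.689 0.169 0.009]
tray [ 0.673 -0.026  0.009]
clip ((285.5, 230.0), (26.0, 15.0), 90.0) [ 0.629 -0.208  0.067]
clip ((285.80426025390625, 190.60972595214844), (14.697632789611816, 27.302398681640625), 2.726310968399048) [ 0.562 -0.208  0.067]
clip ((255.0, 189.5), (27.0, 14.0), 90.0) [ 0.56  -0.257  0.067]
```

Request:
{"name": "send_rows", "arguments": {"motion": [{"gripper": 85, "travel": [-15, -3, 0], "rotation": [0, 0, 0]}, {"gripper": 85, "travel": [-15, -3, 20], "rotation": [0, 0, 0]}, {"gripper": 85, "travel": [-15, -3, 30], "rotation": [0, 0, 0]}, {"gripper": 85, "travel": [-15, -3, 30], "rotation": [0, 0, 0]}, {"gripper": 85, "travel": [-14, -2, 30], "rotation": [0, 0, 0]}, {"gripper": 85, "travel": [0, 0, 30], "rotation": [0, 0, 0]}, {"gripper": 85, "travel": [0, 0, 0], "rotation": [0, 0, 0]}, {"gripper": 85, "travel": [0, 0, 0], "rotation": [0, 0, 0]}]}}

```text
t: 3.37
tcp_pos: [0.5948, -0.231, 0.26]
tool_rot: [-0.001, 1.0, 0.001, -0.002]
force: [0.8, 0.2, 0.1]
finger_gap: 0.994
```

Run:
```python
from h import *
c,im=snap('wrist','w2')
cv2.imwrite('pics/w2v.png',cv2.resize(im,(784,588),interpolation=cv2.INTER_CUBIC))
delta([.596,-.2335,.141],dn(np.pi/2))
```

```text
travel [ 1.000e-01 -1.400e+00  1.213e+02] rot [0. 0. 0.]
```

View pics/w2v.png

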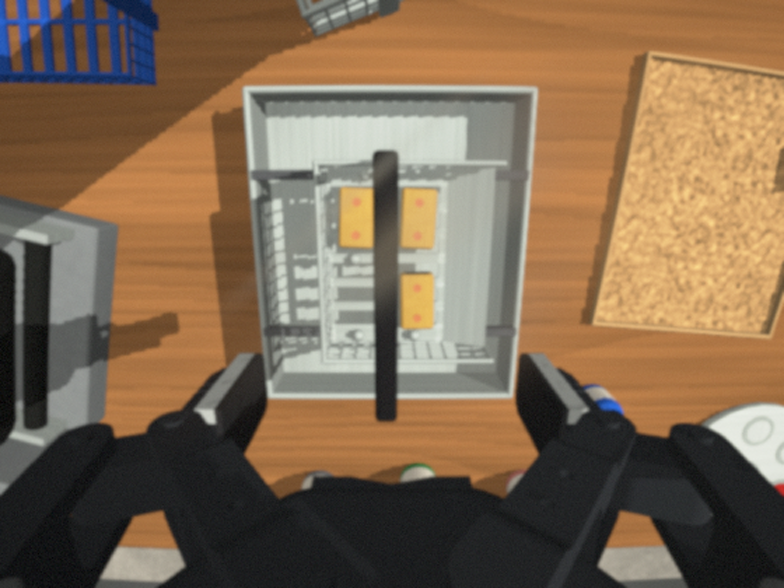

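Request:
{"name": "send_rows", "arguments": {"newtons": 110, "motion": [{"gripper": 85, "travel": [0, -2, 25], "rotation": [0, 0, 0]}, {"gripper": 85, "travel": [0, 0, 25], "rotation": [0, 0, 0]}, {"gripper": 85, "travel": [0, 0, 25], "rotation": [0, 0, 0]}, {"gripper": 85, "travel": [0, 0, 25], "rotation": [0, 0, 0]}, {"gripper": 85, "travel": [0, 0, 20], "rotation": [0, 0, 0]}, {"gripper": 60, "travel": [0, 0, 0], "rotation": [0, 0, 0]}, {"gripper": 40, "travel": [0, 0, 0], "rotation": [0, 0, 0]}, {"gripper": 25, "travel": [0, 0, 0], "rotation": [0, 0, 0]}, {"gripper": 8, "travel": [0, 0, 0], "rotation": [0, 0, 0]}, {"gripper": 8, "travel": [0, 0, 0], "rotation": [0, 0, 0]}, {"gripper": 8, "travel": [0, 0, 0], "rotation": [0, 0, 0]}, {"gripper": 8, "travel": [0, 0, 0], "rotation": [0, 0, 0]}]}}

```text
t: 4.42
tcp_pos: [0.5968, -0.2347, 0.143]
tool_rot: [0.0, 1.0, -0.0, 0.001]
force: [0.0, 2.8, 7.1]
finger_gap: 0.141
```

Request:
{"name": "send_rows", "arguments": {"motion": [{"gripper": 8, "travel": [0, 0, 0], "rotation": [0, 0, 0]}, {"gripper": 8, "travel": [0, 0, 0], "rotation": [0, 0, 0]}]}}

```text
t: 4.58
tcp_pos: [0.5969, -0.2347, 0.143]
tool_rot: [0.0, 1.0, -0.0, 0.001]
force: [-1.4, 2.7, 6.5]
finger_gap: 0.139
```

Request:
{"name": "send_rows", "arguments": {"motion": [{"gripper": 8, "travel": [0, 0, -8], "rotation": [0, 0, 0]}, {"gripper": 8, "travel": [0, 0, -12], "rotation": [0, 0, 0]}, {"gripper": 8, "travel": [0, 0, -12], "rotation": [0, 0, 0]}, {"gripper": 8, "travel": [0, 0, 0], "rotation": [0, 0, 0]}, {"gripper": 8, "travel": [0, 0, 0], "rotation": [0, 4, 0]}, {"gripper": 8, "travel": [0, 0, 0], "rotation": [0, 4, 0]}, {"gripper": 8, "travel": [0, 0, 0], "rotation": [0, 3, 0]}, {"gripper": 8, "travel": [0, 0, 0], "rotation": [0, 0, 0]}, {"gripper": 8, "travel": [0, 0, 0], "rotation": [0, 0, 0]}, {"gripper": 8, "travel": [0, 0, 0], "rotation": [0, 0, 0]}]}}

```text
t: 5.42
tcp_pos: [0.5957, -0.2348, 0.1729]
tool_rot: [0.0, 0.995, 0.0, -0.096]
force: [0.2, 0.2, -7.3]
finger_gap: 0.141
```

Request:
{"name": "send_rows", "arguments": {"motion": [{"gripper": 8, "travel": [0, 0, 0], "rotation": [0, -4, 0]}, {"gripper": 8, "travel": [0, 0, 0], "rotation": [0, -4, 0]}, {"gripper": 8, "travel": [0, 0, 0], "rotation": [0, -3, 0]}, {"gripper": 8, "travel": [0, 0, 0], "rotation": [0, -4, 0]}, {"gripper": 8, "travel": [0, 0, 0], "rotation": [0, -4, 0]}, {"gripper": 8, "travel": [0, 0, 0], "rotation": [0, -3, 0]}, {"gripper": 8, "travel": [0, 0, 0], "rotation": [0, 0, 0]}, {"gripper": 8, "travel": [0, 0, 0], "rotation": [0, 0, 0]}, {"gripper": 8, "travel": [0, 0, 0], "rotation": [0, 0, 0]}, {"gripper": 8, "travel": [0, 0, 0], "rotation": [0, 0, 0]}]}}

```text
t: 6.25
tcp_pos: [0.5967, -0.2353, 0.1737]
tool_rot: [-0.0, 0.995, -0.0, 0.096]
force: [-0.8, -0.2, -5.9]
finger_gap: 0.145
```

Run:
```python
from h import *
p,r,s=pose();print(s['t'],p,r.as_matrix().round(2)[:,2],s['force'])
c,im=snap('wrist','w3');c2,i2=snap('scene','s3')
a=cv2.resize(im[50:330,150:400],(500,560),interpolation=cv2.INTER_CUBIC)
b=cv2.resize(i2[170:360,165:265],(300,560),interpolation=cv2.INTER_CUBIC)
cv2.imwrite('pics/v3.png',np.hstack([a,b]))
```

```text
6.25 [ 0.59670365 -0.23525106  0.17367544] [ 0.19 -0.   -0.98] [-0.76236964 -0.23884543 -5.89383783]
```

View pics/v3.png

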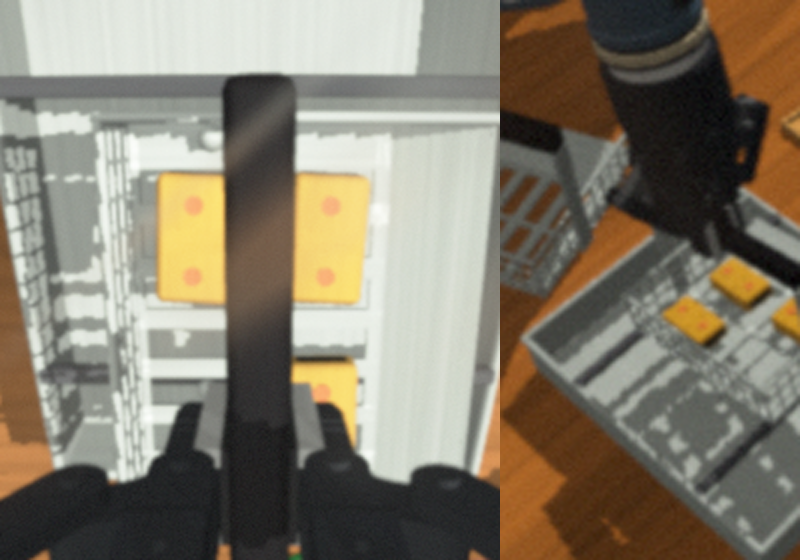

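Request:
{"name": "send_rows", "arguments": {"motion": [{"gripper": 8, "travel": [0, 0, 0], "rotation": [-4, 4, 0]}, {"gripper": 8, "travel": [0, 0, 0], "rotation": [-4, 4, 0]}, {"gripper": 8, "travel": [0, 0, 0], "rotation": [0, 4, 0]}, {"gripper": 8, "travel": [0, 0, 0], "rotation": [0, 4, 0]}, {"gripper": 8, "travel": [0, 0, 0], "rotation": [0, 4, 0]}, {"gripper": 8, "travel": [0, 0, 0], "rotation": [0, 3, 0]}, {"gripper": 8, "travel": [0, 0, 0], "rotation": [0, 0, 0]}, {"gripper": 8, "travel": [0, 0, 0], "rotation": [0, 0, 0]}, {"gripper": 8, "travel": [0, 0, 0], "rotation": [0, 0, 0]}, {"gripper": 8, "travel": [0, 0, 0], "rotation": [0, -4, 0]}, {"gripper": 8, "travel": [0, 0, 0], "rotation": [0, -4, 0]}, {"gripper": 8, "travel": [0, 0, 0], "rotation": [0, -4, 0]}]}}

```text
t: 7.35
tcp_pos: [0.5957, -0.235, 0.1738]
tool_rot: [-0.008, 0.998, 0.069, 0.002]
force: [-0.6, -0.1, -6.7]
finger_gap: 0.142
```

Request:
{"name": "send_rows", "arguments": {"motion": [{"gripper": 8, "travel": [0, 0, 0], "rotation": [0, -4, 0]}, {"gripper": 8, "travel": [0, 0, 0], "rotation": [0, -4, 0]}, {"gripper": 8, "travel": [0, 0, 0], "rotation": [0, -4, 0]}, {"gripper": 8, "travel": [0, 0, 0], "rotation": [0, 0, 0]}, {"gripper": 8, "travel": [0, 0, 0], "rotation": [0, 0, 0]}, {"gripper": 8, "travel": [0, 0, 0], "rotation": [4, 0, 0]}, {"gripper": 8, "travel": [0, 0, 0], "rotation": [4, 0, 0]}, {"gripper": 8, "travel": [0, 0, 0], "rotation": [4, 4, 0]}, {"gripper": 8, "travel": [0, 0, 0], "rotation": [4, 4, 0]}, {"gripper": 8, "travel": [0, 0, 0], "rotation": [0, 4, 0]}, {"gripper": 8, "travel": [0, 0, 0], "rotation": [0, 4, 0]}, {"gripper": 8, "travel": [0, 0, 0], "rotation": [0, 4, 0]}]}}

```text
t: 8.35
tcp_pos: [0.5976, -0.2341, 0.1743]
tool_rot: [0.021, 0.995, -0.067, -0.071]
force: [0.1, -0.2, -6.8]
finger_gap: 0.139
```

Request:
{"name": "send_rows", "arguments": {"motion": [{"gripper": 8, "travel": [0, 0, 0], "rotation": [0, 4, 0]}, {"gripper": 8, "travel": [0, 0, 0], "rotation": [0, 0, 0]}, {"gripper": 8, "travel": [0, 0, 0], "rotation": [0, 0, 0]}, {"gripper": 8, "travel": [0, 0, 0], "rotation": [-4, 0, 0]}, {"gripper": 8, "travel": [0, 0, 0], "rotation": [-4, 0, 0]}, {"gripper": 8, "travel": [0, 0, 0], "rotation": [0, 0, 0]}, {"gripper": 8, "travel": [0, 0, 0], "rotation": [0, 0, 0]}]}}

```text
t: 8.93
tcp_pos: [0.5957, -0.2362, 0.1737]
tool_rot: [0.031, 0.994, 0.002, -0.103]
force: [-0.2, 0.3, -5.4]
finger_gap: 0.143
```

Run:
```python
from h import *
p,r,s=pose();print(s['t'],p,r.as_matrix().round(2)[:,2],s['force'])
c,im=snap('wrist','w4');c2,i2=snap('scene','s4')
a=cv2.resize(im[50:330,150:400],(500,560),interpolation=cv2.INTER_CUBIC)
b=cv2.resize(i2[170:360,165:315],(300,560),interpolation=cv2.INTER_CUBIC)
cv2.imwrite('pics/v4.png',np.hstack([a,b]))
delta([.597,-.235,.173],dn(np.pi/2))
```

```text
8.9333 [ 0.59568695 -0.23621193  0.1736554 ] [-0.2   0.01 -0.98] [-0.23256304  0.25507844 -5.43658652]
travel [-1.5 -0.3  0.2] rot [  0.3 -11.9  -3.5]
```

View pics/v4.png

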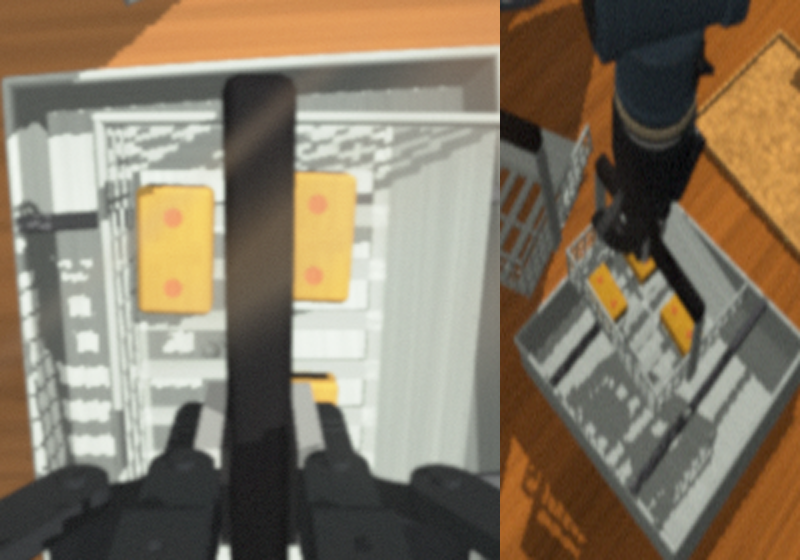

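Request:
{"name": "send_rows", "arguments": {"motion": [{"gripper": 8, "travel": [0, 0, 0], "rotation": [0, -6, -1.5]}, {"gripper": 8, "travel": [0, 0, 0], "rotation": [0, -6, -2]}, {"gripper": 8, "travel": [0, 0, 0], "rotation": [0, -6, 0]}, {"gripper": 8, "travel": [0, 0, 0], "rotation": [0, -6, 0]}, {"gripper": 8, "travel": [0, 0, 0], "rotation": [0, 0, 0]}, {"gripper": 8, "travel": [0, 0, 0], "rotation": [0, 0, 0]}, {"gripper": 8, "travel": [0, 0, 0], "rotation": [0, 0, 0]}, {"gripper": 8, "travel": [0, 0, 0], "rotation": [0, 6, 0]}, {"gripper": 8, "travel": [0, 0, 0], "rotation": [0, 6, 0]}, {"gripper": 8, "travel": [0, 0, 0], "rotation": [0, 6, 0]}, {"gripper": 8, "travel": [0, 0, 0], "rotation": [0, 6, 0]}, {"gripper": 8, "travel": [0, 0, 0], "rotation": [0, 0, 0]}]}}

```text
t: 10.03
tcp_pos: [0.6017, -0.2351, 0.1724]
tool_rot: [-0.001, 0.995, 0.001, -0.102]
force: [2.1, -0.2, -6.8]
finger_gap: 0.137
```

Request:
{"name": "send_rows", "arguments": {"motion": [{"gripper": 8, "travel": [0, 0, 0], "rotation": [0, 0, 0]}, {"gripper": 8, "travel": [0, 0, 0], "rotation": [0, 0, 0]}, {"gripper": 8, "travel": [0, 0, 0], "rotation": [0, -6, 0]}, {"gripper": 8, "travel": [0, 0, 0], "rotation": [0, -6, 0]}, {"gripper": 8, "travel": [12, 0, 0], "rotation": [0, 0, 0]}, {"gripper": 8, "travel": [-12, 0, 0], "rotation": [0, 0, 0]}, {"gripper": 8, "travel": [-12, 0, 0], "rotation": [0, 0, 0]}, {"gripper": 8, "travel": [12, 0, 0], "rotation": [0, 0, 0]}, {"gripper": 8, "travel": [12, 0, 0], "rotation": [0, 0, 0]}, {"gripper": 8, "travel": [-12, 0, 0], "rotation": [0, 0, 0]}, {"gripper": 8, "travel": [0, 0, 0], "rotation": [0, 0, 0]}, {"gripper": 8, "travel": [0, 0, 0], "rotation": [0, 0, 0]}]}}

```text
t: 11.03
tcp_pos: [0.5958, -0.2354, 0.1742]
tool_rot: [0.0, 1.0, 0.003, 0.002]
force: [-0.2, -0.5, -6.2]
finger_gap: 0.14
```

Run:
```python
from h import *
p,r,s=pose();print(s['t'],p,s['force'])
delta([.597,-.235,.143],dn(np.pi/2))
```

```text
11.0333 [ 0.59577469 -0.23535069  0.17415138] [-0.21945982 -0.49864675 -6.22791509]
travel [-1.1  0.2 31.2] rot [ 0.3  0.2 -0. ]
```

Request:
{"name": "send_rows", "arguments": {"motion": [{"gripper": 8, "travel": [-1, 0, 10], "rotation": [0, 0, 0]}, {"gripper": 8, "travel": [0, 0, 10], "rotation": [0, 0, 0]}, {"gripper": 8, "travel": [0, 0, 10], "rotation": [0, 0, 0]}, {"gripper": 8, "travel": [0, 0, 1], "rotation": [0, 0, 0]}, {"gripper": 30, "travel": [0, 0, 0], "rotation": [0, 0, 0]}, {"gripper": 60, "travel": [0, 0, 0], "rotation": [0, 0, 0]}, {"gripper": 60, "travel": [0, 0, 0], "rotation": [0, 0, 0]}, {"gripper": 60, "travel": [0, 0, -25], "rotation": [0, 0, 0]}, {"gripper": 60, "travel": [0, 0, -30], "rotation": [0, 0, 0]}, {"gripper": 60, "travel": [20, 0, -25], "rotation": [0, 0, 0]}, {"gripper": 60, "travel": [20, 0, 0], "rotation": [0, 0, 0]}, {"gripper": 60, "travel": [20, 0, 0], "rotation": [0, 0, 0]}]}}

```text
t: 12.03
tcp_pos: [0.5372, -0.2358, 0.2241]
tool_rot: [-0.0, 1.0, 0.002, 0.003]
force: [0.1, 0.3, -0.2]
finger_gap: 0.704
```

Request:
{"name": "send_rows", "arguments": {"motion": [{"gripper": 60, "travel": [0, 0, 0], "rotation": [0, 0, 0]}, {"gripper": 60, "travel": [0, 0, 0], "rotation": [0, 0, 0]}]}}

```text
t: 12.2
tcp_pos: [0.5362, -0.2352, 0.2223]
tool_rot: [0.001, 1.0, 0.003, 0.001]
force: [-0.4, 0.5, -0.2]
finger_gap: 0.703
```

Run:
```python
from h import *
p,r,s=pose();print(s['t'],p,s['force'])
c,im=snap('wrist','w5')
cv2.imwrite('pics/v5.png',cv2.resize(im[60:330,130:430],(660,594),interpolation=cv2.INTER_CUBIC))
```

```text
12.2 [ 0.5362494  -0.23516562  0.22229924] [-0.35606403  0.45706881 -0.22613459]
```

View pics/v5.png

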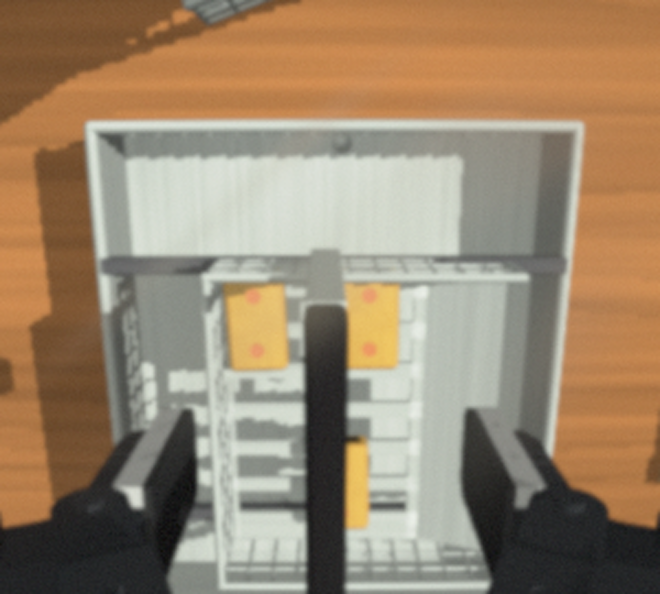

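Request:
{"name": "send_rows", "arguments": {"motion": [{"gripper": 60, "travel": [10, -30, -10], "rotation": [0, 0, 0]}, {"gripper": 60, "travel": [10, -30, -10], "rotation": [0, 0, 0]}, {"gripper": 60, "travel": [10, -30, -10], "rotation": [0, 0, 0]}, {"gripper": 60, "travel": [0, 0, 0], "rotation": [0, 0, 0]}, {"gripper": 60, "travel": [0, 0, 0], "rotation": [0, 0, 0]}]}}

```text
t: 12.67
tcp_pos: [0.5077, -0.3276, 0.2517]
tool_rot: [0.001, 1.0, 0.002, 0.002]
force: [-0.4, -0.2, -0.2]
finger_gap: 0.701
```

Run:
```python
from h import *
snap('wrist','w6')
```

Request:
{"name": "send_rows", "arguments": {"motion": [{"gripper": 60, "travel": [0, 36, 0], "rotation": [0, 0, 0]}, {"gripper": 60, "travel": [0, 36, 0], "rotation": [0, 0, 0]}, {"gripper": 60, "travel": [0, 36, 0], "rotation": [0, 0, 0]}, {"gripper": 60, "travel": [0, 36, 0], "rotation": [0, 0, 0]}, {"gripper": 60, "travel": [0, 36, 0], "rotation": [0, 0, 0]}, {"gripper": 60, "travel": [0, 0, 0], "rotation": [0, 0, 0]}, {"gripper": 60, "travel": [0, 0, 0], "rotation": [0, 0, 0]}]}}

```text
t: 13.3
tcp_pos: [0.5068, -0.142, 0.2522]
tool_rot: [-0.003, 1.0, 0.004, 0.0]
force: [0.8, -0.2, 0.1]
finger_gap: 0.702
```

Run:
```python
from h import *
print(pose()[0]);snap('wrist','w7')
o=[]
for f in('w6','w7'):
    c,im=load(f); q=proj(c,[[x,y,.05] for x in(.47,.72) for y in(-.34,-.12)]); 
    x0,y0=np.maximum(q.min(0).astype(int)-5,0);x1,y1=q.max(0).astype(int)+5; print(x0,y0,x1,y1)
    o.append(cv2.resize(im[y0:y1,x0:x1],(400,500),interpolation=cv2.INTER_CUBIC))
cv2.imwrite('pics/v6.png',np.hstack(o))
```

```text
[ 0.50677543 -0.14198463  0.25219788]
261 143 463 340
98 144 301 341
```

View pics/v6.png

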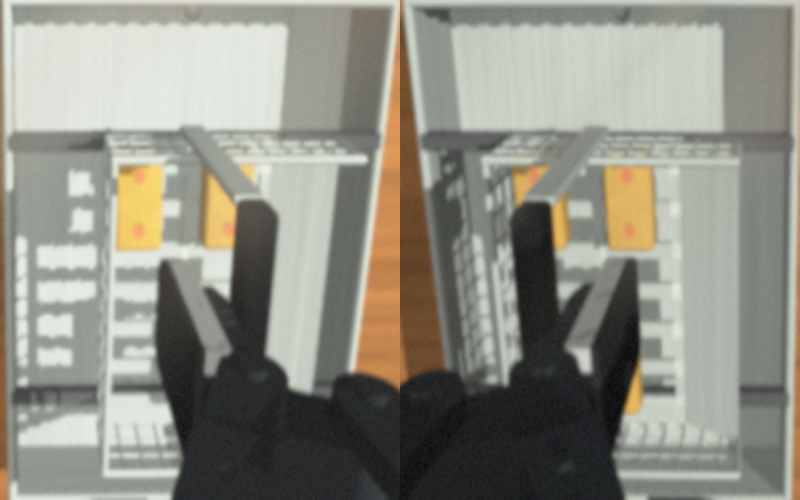

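Request:
{"name": "send_rows", "arguments": {"motion": [{"gripper": 85, "travel": [-22, -13, -2], "rotation": [0, 0, 0]}, {"gripper": 85, "travel": [-22, -13, -2], "rotation": [0, 0, 0]}, {"gripper": 85, "travel": [-22, -13, -2], "rotation": [0, 0, 0]}, {"gripper": 85, "travel": [-22, -14, -2], "rotation": [0, 0, 0]}, {"gripper": 85, "travel": [0, 0, 0], "rotation": [0, 0, 0]}, {"gripper": 85, "travel": [0, 0, 0], "rotation": [0, 0, 0]}]}}

```text
t: 13.85
tcp_pos: [0.5958, -0.2003, 0.2597]
tool_rot: [0.001, 1.0, 0.003, 0.001]
force: [-0.6, -0.5, 0.0]
finger_gap: 0.995
```

Run:
```python
from h import *
snap('wrist','w8')
```

Request:
{"name": "send_rows", "arguments": {"motion": [{"gripper": 85, "travel": [0, -27, 0], "rotation": [0, 0, 0]}, {"gripper": 85, "travel": [0, -27, 0], "rotation": [0, 0, 0]}, {"gripper": 85, "travel": [0, -27, 0], "rotation": [0, 0, 0]}, {"gripper": 85, "travel": [0, 0, 0], "rotation": [0, 0, 0]}, {"gripper": 85, "travel": [0, 0, 0], "rotation": [0, 0, 0]}]}}

```text
t: 14.32
tcp_pos: [0.5937, -0.2804, 0.2595]
tool_rot: [0.001, 1.0, 0.004, 0.001]
force: [0.7, 0.7, -1.1]
finger_gap: 0.998
```

Run:
```python
from h import *
snap('wrist','w9')
o=[]
for f in('w8','w9'):
    c,im=load(f); q=proj(c,[[x,y,.05] for x in(.51,.69) for y in(-.29,-.14)]); 
    x0,y0=np.maximum(q.min(0).astype(int)-5,0);x1,y1=q.max(0).astype(int)+5; print(x0,y0,x1,y1)
    o.append(cv2.resize(im[y0:y1,x0:x1],(400,500),interpolation=cv2.INTER_CUBIC))
cv2.imwrite('pics/v8.png',np.hstack(o))
delta([.597,-.235,.141],dn(np.pi/2))
```

```text
191 99 336 258
263 101 406 260
travel [ -3.1  43.3 118.9] rot [ 0.4  0.  -0.1]
```

View pics/v8.png

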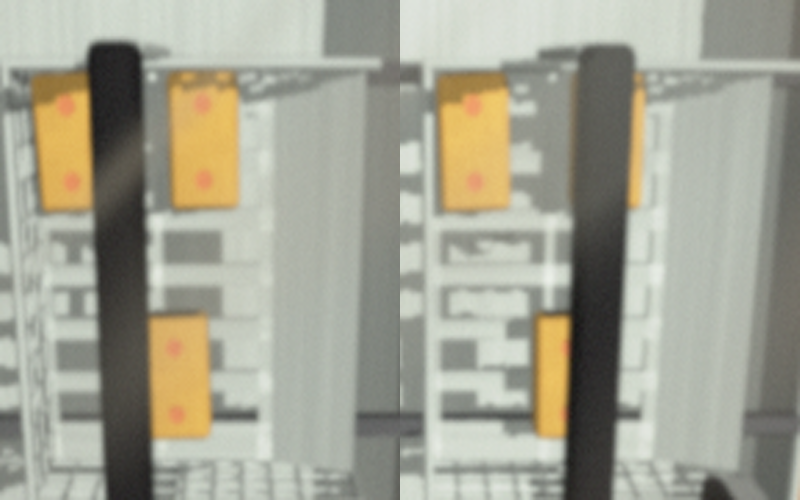

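Request:
{"name": "send_rows", "arguments": {"newtons": 110, "motion": [{"gripper": 85, "travel": [-1, 22, 0], "rotation": [0, 0, 0]}, {"gripper": 85, "travel": [-1, 23, 19], "rotation": [0, 0, 0]}, {"gripper": 85, "travel": [0, 0, 25], "rotation": [0, 0, 0]}, {"gripper": 85, "travel": [0, 0, 25], "rotation": [0, 0, 0]}, {"gripper": 85, "travel": [0, 0, 25], "rotation": [0, 0, 0]}, {"gripper": 85, "travel": [0, 0, 25], "rotation": [0, 0, 0]}, {"gripper": 40, "travel": [0, 0, 0], "rotation": [0, 0, 0]}, {"gripper": 8, "travel": [0, 0, 0], "rotation": [0, 0, 0]}, {"gripper": 8, "travel": [0, 0, 0], "rotation": [0, 0, 0]}, {"gripper": 8, "travel": [0, 0, 0], "rotation": [0, 0, 0]}, {"gripper": 8, "travel": [0, 0, 0], "rotation": [0, 0, 0]}, {"gripper": 8, "travel": [0, 0, 0], "rotation": [0, 0, 0]}]}}

```text
t: 15.37
tcp_pos: [0.5981, -0.2346, 0.1431]
tool_rot: [-0.0, 1.0, 0.002, 0.003]
force: [1.2, -1.4, -2.9]
finger_gap: 0.151
```

Request:
{"name": "send_rows", "arguments": {"motion": [{"gripper": 8, "travel": [0, 0, 0], "rotation": [0, 0, 0]}, {"gripper": 8, "travel": [0, 0, -5], "rotation": [0, 0, 0]}, {"gripper": 8, "travel": [0, 0, -10], "rotation": [0, 0, 0]}, {"gripper": 8, "travel": [0, 0, -15], "rotation": [0, 0, 0]}, {"gripper": 8, "travel": [0, 0, -15], "rotation": [0, 0, 0]}, {"gripper": 8, "travel": [0, 0, -15], "rotation": [0, 0, 0]}, {"gripper": 8, "travel": [0, 0, -15], "rotation": [0, 0, 0]}, {"gripper": 8, "travel": [0, 0, -10], "rotation": [0, 0, 0]}, {"gripper": 8, "travel": [0, 0, -5], "rotation": [0, 0, 0]}, {"gripper": 8, "travel": [0, 0, 0], "rotation": [0, 0, 0]}]}}

```text
t: 16.2
tcp_pos: [0.5972, -0.2344, 0.2323]
tool_rot: [-0.0, 1.0, 0.003, 0.002]
force: [0.3, -0.7, -5.8]
finger_gap: 0.144
```

Run:
```python
from h import *
p,r,s=pose();print(s['t'],p,s['force'],s['ft_torque'])
delta([.565,.02,.235],dn(np.pi/2))
```

```text
16.2 [ 0.59721761 -0.23438709  0.23234296] [ 0.33626226 -0.69600218 -5.84634383] [-0.04538274 -0.03038761  0.01090415]
travel [ 32.2 254.4  -1.4] rot [0.3 0.2 0. ]
```

Request:
{"name": "send_rows", "arguments": {"motion": [{"gripper": 8, "travel": [2, 6, 0], "rotation": [0, 0, 0]}, {"gripper": 8, "travel": [2, 12, 0], "rotation": [0, 0, 0]}, {"gripper": 8, "travel": [2, 18, 0], "rotation": [0, 0, 0]}, {"gripper": 8, "travel": [2, 24, 0], "rotation": [0, 0, 0]}, {"gripper": 8, "travel": [3, 28, 0], "rotation": [0, 0, 0]}, {"gripper": 8, "travel": [3, 28, 0], "rotation": [0, 0, 0]}, {"gripper": 8, "travel": [3, 28, 0], "rotation": [0, 0, 0]}, {"gripper": 8, "travel": [3, 28, 0], "rotation": [0, 0, 0]}, {"gripper": 8, "travel": [3, 28, 0], "rotation": [0, 0, 0]}, {"gripper": 8, "travel": [3, 28, 0], "rotation": [0, 0, 0]}, {"gripper": 8, "travel": [2, 24, 0], "rotation": [0, 0, 0]}, {"gripper": 8, "travel": [2, 20, 0], "rotation": [0, 0, 0]}]}}

```text
t: 17.2
tcp_pos: [0.5646, 0.0418, 0.2323]
tool_rot: [-0.001, 1.0, 0.004, -0.0]
force: [0.2, -0.4, -6.0]
finger_gap: 0.143
```

Request:
{"name": "send_rows", "arguments": {"motion": [{"gripper": 8, "travel": [1, 14, 0], "rotation": [0, 0, 0]}, {"gripper": 8, "travel": [1, 10, 0], "rotation": [0, 0, 0]}, {"gripper": 8, "travel": [0, 6, 0], "rotation": [0, 0, 0]}, {"gripper": 8, "travel": [0, 0, 5], "rotation": [0, 0, 0]}, {"gripper": 8, "travel": [0, 0, 15], "rotation": [0, 0, 0]}, {"gripper": 8, "travel": [0, 0, 20], "rotation": [0, 0, 0]}, {"gripper": 8, "travel": [0, 0, 20], "rotation": [0, 0, 0]}, {"gripper": 8, "travel": [0, 0, 15], "rotation": [0, 0, 0]}, {"gripper": 8, "travel": [0, 0, 5], "rotation": [0, 0, 0]}, {"gripper": 8, "travel": [0, 0, 0], "rotation": [0, 0, 0]}]}}

```text
t: 18.03
tcp_pos: [0.5642, 0.0672, 0.1513]
tool_rot: [0.001, 1.0, 0.003, -0.001]
force: [-0.4, 0.4, -6.0]
finger_gap: 0.142
```

Run:
```python
from h import *
p,r,s=pose();print(s['t'],p,s['force'],s['q'])
c,im=snap('top','t10')
hs=cv2.cvtColor(im,cv2.COLOR_BGR2HSV);m=cv2.inRange(hs,(12,170,150),(26,255,255))
n,l,st,ce=cv2.connectedComponentsWithStats(m)
print([(st[i].tolist(),plane(c,ce[i],.08).round(3).tolist()) for i in range(1,n) if st[i,4]>30])
```

```text
18.0333 [0.56420746 0.06721372 0.15130128] [-0.40333137  0.38397879 -5.9604125 ] [-0.08117024  0.55754827  1.65208731  0.00728943  0.93410523 -1.6549793 ]
[]
```

Request:
{"name": "send_rows", "arguments": {"motion": [{"gripper": 8, "travel": [0, 0, 0], "rotation": [4, 0, 0]}, {"gripper": 8, "travel": [0, 0, 0], "rotation": [4, 0, 0]}, {"gripper": 8, "travel": [0, 0, 0], "rotation": [4, 0, 0]}, {"gripper": 8, "travel": [0, 0, 0], "rotation": [3, 0, 0]}, {"gripper": 8, "travel": [0, 0, 0], "rotation": [3, 0, 0]}, {"gripper": 8, "travel": [0, 0, 0], "rotation": [2, 0, 0]}, {"gripper": 8, "travel": [0, 0, 0], "rotation": [2, 0, 0]}, {"gripper": 8, "travel": [0, 0, 0], "rotation": [2, 0, 0]}, {"gripper": 8, "travel": [0, 0, 0], "rotation": [2, 0, 0]}, {"gripper": 8, "travel": [0, 0, 0], "rotation": [2, 0, 0]}, {"gripper": 8, "travel": [0, 0, 0], "rotation": [0, 0, 0]}, {"gripper": 8, "travel": [0, 0, 0], "rotation": [0, 0, 0]}]}}

```text
t: 19.08
tcp_pos: [0.5661, 0.069, 0.1538]
tool_rot: [0.001, 0.971, -0.238, 0.002]
force: [0.2, 0.2, -5.7]
finger_gap: 0.144
```

Request:
{"name": "send_rows", "arguments": {"motion": [{"gripper": 8, "travel": [0, 0, 0], "rotation": [1, 0, 0]}, {"gripper": 8, "travel": [0, 0, 0], "rotation": [1, 0, 0]}, {"gripper": 8, "travel": [0, 0, 0], "rotation": [1, 0, 0]}, {"gripper": 8, "travel": [0, 0, 0], "rotation": [1, 0, 0]}, {"gripper": 8, "travel": [0, 0, 0], "rotation": [1, 0, 0]}, {"gripper": 8, "travel": [0, 0, 0], "rotation": [1, 0, 0]}, {"gripper": 8, "travel": [0, 0, 0], "rotation": [1, 0, 0]}, {"gripper": 8, "travel": [0, 0, 0], "rotation": [1, 0, 0]}, {"gripper": 8, "travel": [0, 0, 0], "rotation": [1, 0, 0]}, {"gripper": 8, "travel": [0, 0, 0], "rotation": [1, 0, 0]}]}}

```text
t: 19.92
tcp_pos: [0.5652, 0.0684, 0.153]
tool_rot: [0.0, 0.946, -0.323, 0.001]
force: [0.2, 0.0, -5.3]
finger_gap: 0.143
```

Run:
```python
from h import *
p,r,s=pose();print(s['t'],p,s['force'],s['q']); print('lip',p+r.apply([0,.084,.079]))
c,im=snap('scene','s11')
cv2.imwrite('pics/v11.png',cv2.resize(im[140:340,180:420],(720,600),interpolation=cv2.INTER_CUBIC))
```

```text
19.9167 [0.56519224 0.06840859 0.15299799] [ 0.18891588  0.01163958 -5.28134088] [ 0.23605923  0.69757135  1.5626044  -0.7048412   1.16563034 -0.95223042]
lip [0.56546253 0.08650069 0.03911382]
```

View pics/v11.png

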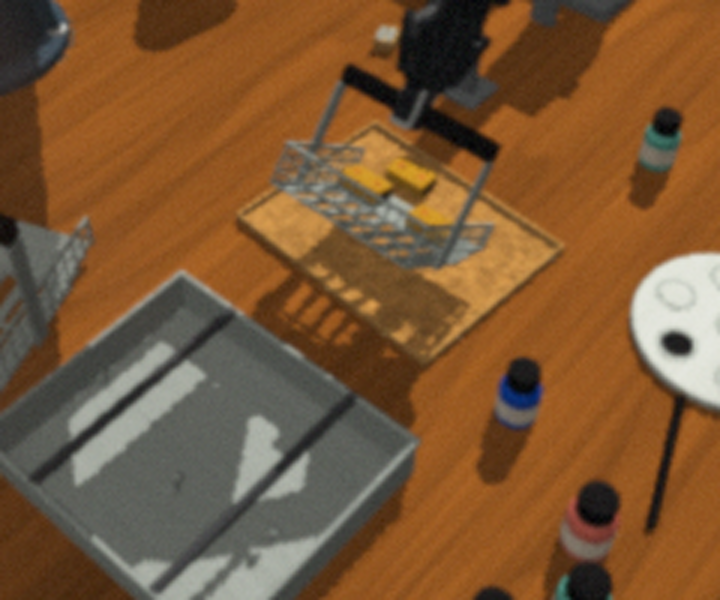

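Request:
{"name": "send_rows", "arguments": {"motion": [{"gripper": 8, "travel": [0, 0, 0], "rotation": [1, 0, 0]}, {"gripper": 8, "travel": [0, 0, 0], "rotation": [1, 0, 0]}, {"gripper": 8, "travel": [0, 0, 0], "rotation": [1, 0, 0]}, {"gripper": 8, "travel": [0, 0, 0], "rotation": [1, 0, 0]}, {"gripper": 8, "travel": [0, -2, 2], "rotation": [1, 0, 0]}, {"gripper": 8, "travel": [0, -2, 2], "rotation": [1, 0, 0]}, {"gripper": 8, "travel": [0, -3, 3], "rotation": [1, 0, 0]}, {"gripper": 8, "travel": [0, -3, 3], "rotation": [1, 0, 0]}]}}

```text
t: 20.63
tcp_pos: [0.5652, 0.0537, 0.1528]
tool_rot: [0.0, 0.921, -0.389, 0.001]
force: [0.6, 0.8, -4.1]
finger_gap: 0.144
```

Request:
{"name": "send_rows", "arguments": {"motion": [{"gripper": 8, "travel": [0, -4, 4], "rotation": [1, 0, 0]}, {"gripper": 8, "travel": [0, -4, 4], "rotation": [1, 0, 0]}, {"gripper": 8, "travel": [0, -4, 4], "rotation": [1, 0, 0]}, {"gripper": 8, "travel": [0, -4, 4], "rotation": [1, 0, 0]}, {"gripper": 8, "travel": [0, 0, 0], "rotation": [0, 0, 0]}, {"gripper": 8, "travel": [0, 0, 0], "rotation": [0, 0, 0]}]}}

```text
t: 21.13
tcp_pos: [0.565, 0.0312, 0.1533]
tool_rot: [0.001, 0.908, -0.42, 0.001]
force: [0.6, -0.2, -4.9]
finger_gap: 0.142
```

Run:
```python
from h import *
p,r,s=pose();print(s['t'],p,s['force'],s['q']); print('lip',p+r.apply([0,.084,.079]))
c,im=snap('scene','s12')
cv2.imwrite('pics/v12.png',cv2.resize(im[170:270,240:380],(700,500),interpolation=cv2.INTER_CUBIC))
```

```text
21.1333 [0.56499736 0.03117477 0.15328816] [ 0.5572553  -0.18966745 -4.90035676] [ 0.24765722  0.76395065  1.57104019 -0.89201587  1.25170785 -0.82682204]
lip [0.56519416 0.02535458 0.03812268]
```

View pics/v12.png

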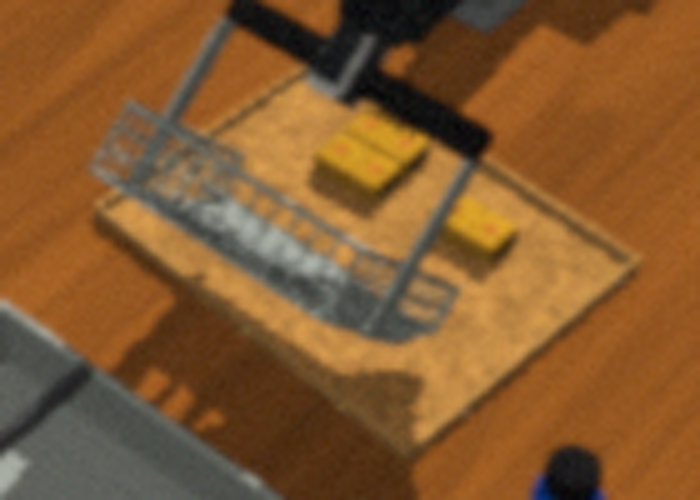

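Request:
{"name": "send_rows", "arguments": {"motion": [{"gripper": 8, "travel": [0, -12, -10], "rotation": [0, 0, 0]}, {"gripper": 8, "travel": [0, -16, -13], "rotation": [0, 0, 0]}, {"gripper": 8, "travel": [0, -16, -13], "rotation": [0, 0, 0]}, {"gripper": 8, "travel": [0, -16, -13], "rotation": [0, 0, 0]}, {"gripper": 8, "travel": [0, 0, 0], "rotation": [-6, 0, 0]}, {"gripper": 8, "travel": [0, 0, 0], "rotation": [-6, 0, 0]}, {"gripper": 8, "travel": [0, 0, 0], "rotation": [-6, 0, 0]}, {"gripper": 8, "travel": [0, 0, 0], "rotation": [-6, 0, 0]}, {"gripper": 8, "travel": [0, 0, 0], "rotation": [-6, 0, 0]}, {"gripper": 8, "travel": [0, 0, 0], "rotation": [-6, 0, 0]}, {"gripper": 8, "travel": [0, 0, 0], "rotation": [-6, 0, 0]}, {"gripper": 8, "travel": [0, 0, 0], "rotation": [-6, 0, 0]}]}}

```text
t: 22.18
tcp_pos: [0.5642, 0.0298, 0.2334]
tool_rot: [-0.001, 1.0, -0.013, 0.002]
force: [-1.0, -0.5, -4.6]
finger_gap: 0.138
```

Request:
{"name": "send_rows", "arguments": {"motion": [{"gripper": 8, "travel": [0, 0, 0], "rotation": [-1.7, 0, 0]}, {"gripper": 8, "travel": [0, 0, 0], "rotation": [0, 0, 0]}, {"gripper": 8, "travel": [0, 0, 0], "rotation": [0, 0, 0]}]}}

```text
t: 22.43
tcp_pos: [0.5641, 0.0291, 0.232]
tool_rot: [-0.0, 1.0, -0.001, 0.001]
force: [-0.2, -0.5, -4.4]
finger_gap: 0.142
```

Run:
```python
from h import *
p,r,s=pose();print(s['t'],p,s['force'],s['q'])
delta([.598,-.235,.235],dn(np.pi/2))
```

```text
22.4333 [0.56411749 0.02908404 0.23197668] [-0.24303209 -0.50464064 -4.40266064] [-1.45706438e-01  4.45231619e-01  1.58578498e+00 -1.20132132e-03
  1.10917253e+00 -1.71609673e+00]
travel [ -33.9 -264.1   -2.6] rot [-0.1  0.1  0. ]
```

Request:
{"name": "send_rows", "arguments": {"motion": [{"gripper": 8, "travel": [-4, -24, 0], "rotation": [0, 0, 0]}, {"gripper": 8, "travel": [-5, -36, 0], "rotation": [0, 0, 0]}, {"gripper": 8, "travel": [-5, -36, 0], "rotation": [0, 0, 0]}, {"gripper": 8, "travel": [-5, -36, 0], "rotation": [0, 0, 0]}, {"gripper": 8, "travel": [-5, -36, 0], "rotation": [0, 0, 0]}, {"gripper": 8, "travel": [-5, -36, 0], "rotation": [0, 0, 0]}, {"gripper": 8, "travel": [-5, -36, 0], "rotation": [0, 0, 0]}, {"gripper": 8, "travel": [0, -24, 0], "rotation": [0, 0, 0]}, {"gripper": 8, "travel": [0, 0, 0], "rotation": [0, 0, 0]}, {"gripper": 8, "travel": [0, 0, 20], "rotation": [0, 0, 0]}, {"gripper": 8, "travel": [0, 0, 20], "rotation": [0, 0, 0]}, {"gripper": 8, "travel": [0, 0, 20], "rotation": [0, 0, 0]}]}}

```text
t: 23.43
tcp_pos: [0.5989, -0.2326, 0.1706]
tool_rot: [-0.001, 1.0, 0.0, 0.0]
force: [-0.1, 0.6, -4.3]
finger_gap: 0.136
```

Request:
{"name": "send_rows", "arguments": {"motion": [{"gripper": 8, "travel": [0, 0, 10], "rotation": [0, 0, 0]}, {"gripper": 8, "travel": [0, 0, 8], "rotation": [0, 0, 0]}, {"gripper": 8, "travel": [0, 0, 6], "rotation": [0, 0, 0]}, {"gripper": 8, "travel": [0, 0, 4], "rotation": [0, 0, 0]}, {"gripper": 8, "travel": [0, 0, 0], "rotation": [0, 0, 0]}, {"gripper": 8, "travel": [0, 0, 0], "rotation": [0, 0, 0]}]}}

```text
t: 23.93
tcp_pos: [0.5999, -0.2342, 0.1438]
tool_rot: [-0.0, 1.0, -0.0, 0.002]
force: [0.6, -0.1, -4.1]
finger_gap: 0.142
```

Request:
{"name": "send_rows", "arguments": {"motion": [{"gripper": 8, "travel": [0, 0, 1.5], "rotation": [0, 0, 0]}, {"gripper": 8, "travel": [0, 0, 1], "rotation": [0, 0, 0]}, {"gripper": 8, "travel": [0, 0, 0], "rotation": [0, 0, 0]}, {"gripper": 30, "travel": [0, 0, 0], "rotation": [0, 0, 0]}, {"gripper": 60, "travel": [0, 0, 0], "rotation": [0, 0, 0]}, {"gripper": 60, "travel": [0, 0, 0], "rotation": [0, 0, 0]}, {"gripper": 60, "travel": [0, 0, -20], "rotation": [0, 0, 0]}, {"gripper": 60, "travel": [0, 0, -35], "rotation": [0, 0, 0]}, {"gripper": 60, "travel": [0, 0, -35], "rotation": [0, 0, 0]}, {"gripper": 60, "travel": [0, 0, -35], "rotation": [0, 0, 0]}, {"gripper": 60, "travel": [8, 35, 0], "rotation": [0, 0, 0]}, {"gripper": 60, "travel": [8, 35, 0], "rotation": [0, 0, 0]}]}}

```text
t: 24.93
tcp_pos: [0.585, -0.166, 0.2686]
tool_rot: [0.002, 1.0, -0.001, 0.005]
force: [-0.2, 0.6, -0.7]
finger_gap: 0.701
```

Request:
{"name": "send_rows", "arguments": {"motion": [{"gripper": 60, "travel": [8, 35, 0], "rotation": [0, 0, 0]}, {"gripper": 60, "travel": [8, 35, 0], "rotation": [0, 0, 0]}, {"gripper": 60, "travel": [8, 35, 0], "rotation": [0, 0, 0]}, {"gripper": 60, "travel": [8, 35, 0], "rotation": [0, 0, 0]}, {"gripper": 60, "travel": [8, 35, 0], "rotation": [0, 0, 0]}, {"gripper": 60, "travel": [8, 35, 0], "rotation": [0, 0, 0]}, {"gripper": 60, "travel": [8, 35, 0], "rotation": [0, 0, 0]}, {"gripper": 60, "travel": [0, 0, 0], "rotation": [0, 0, 0]}, {"gripper": 60, "travel": [0, 0, 0], "rotation": [0, 0, 0]}, {"gripper": 60, "travel": [0, 0, 0], "rotation": [0, 0, 0]}]}}

```text
t: 25.77
tcp_pos: [0.5273, 0.0808, 0.2657]
tool_rot: [-0.0, 1.0, 0.0, 0.002]
force: [-0.6, 0.0, 0.1]
finger_gap: 0.706
```

Run:
```python
from h import *
p,r,s=pose();print(s['t'],p,s['force'],s['q'])
c,im=snap('wrist','w13')
cv2.imwrite('pics/v13.png',cv2.resize(im,(784,588),interpolation=cv2.INTER_CUBIC))
```

```text
25.7667 [0.52729814 0.0808263  0.2656768 ] [-0.63842319  0.01467981  0.13544358] [-5.77529126e-02  3.61403498e-01  1.62278287e+00  4.70390925e-04
  1.15411951e+00 -1.62963768e+00]
```

View pics/v13.png

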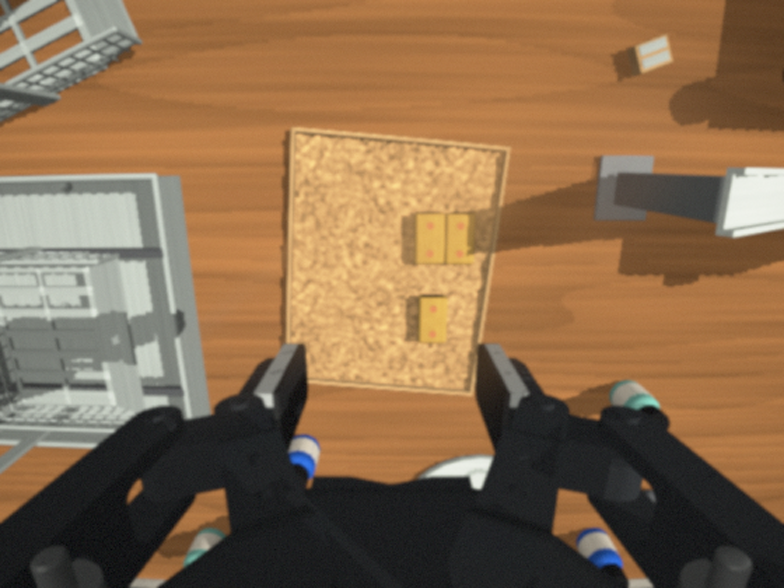

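Run:
```python
from h import *
ct,it=snap('top','t13')
c,im=load('w13')
print('chute up',plane(c,(514,143),.155),'base',plane(c,(625/1.4,188/1.4),0.005))
def seg(im,roi,s):
    hs=cv2.cvtColor(im,cv2.COLOR_BGR2HSV);m=cv2.inRange(hs,(15,s,150),(28,255,255))
    k=np.zeros_like(m);k[roi[1]:roi[3],roi[0]:roi[2]]=1;m=m*k
    m=cv2.morphologyEx(m,cv2.MORPH_OPEN,np.ones((3,3),np.uint8))
    for q in cv2.findContours(m,0,2)[0]:
        if cv2.contourArea(q)>40: yield cv2.minAreaRect(q)
for n,cc,ii,roi in(('w',c,im,(210,100,350,260)),('t',ct,it,(205,168,280,256))):
    for s in(190,210):
        for rc in seg(ii,roi,s): print(n,s,np.round(rc[0],1),np.round(rc[1],1),round(rc[2],1),plane(cc,rc[0],.018).round(4))
hs=cv2.cvtColor(im,cv2.COLOR_BGR2HSV);print(hs[170,300:345:2].tolist())
```

```text
chute up [0.47485625 0.28111859 0.155     ] base [0.47527375 0.30250876 0.005     ]
[[19, 146, 227], [19, 148, 226], [20, 145, 228], [20, 148, 226], [20, 149, 226], [20, 148, 227], [20, 146, 227], [19, 147, 228], [20, 147, 227], [19, 146, 190], [19, 151, 215], [19, 148, 225], [19, 148, 227], [20, 151, 226], [20, 148, 227], [20, 151, 226], [19, 152, 221], [19, 149, 175], [19, 149, 157], [18, 143, 143], [16, 127, 143], [17, 127, 145], [16, 126, 138]]
```

```bash
cat >> h.py <<'E'
def clips(f,x=(.42,.7),y=(-.05,.2)):
    c,im=load(f); hs=cv2.cvtColor(im,cv2.COLOR_BGR2HSV);m=cv2.inRange(hs,(18,135,185),(26,255,255))
    q=proj(c,[[a,b,.018] for a in x for b in y]);x0,y0=np.maximum(q.min(0).astype(int),0);x1,y1=q.max(0).astype(int)
    k=np.zeros_like(m);k[y0:y1,x0:x1]=1;m=m*k
    m=cv2.morphologyEx(m,cv2.MORPH_OPEN,np.ones((3,3),np.uint8))
    for q in cv2.findContours(m,0,2)[0]:
        if cv2.contourArea(q)>60:
            rc=cv2.minAreaRect(q);b=np.array([plane(c,p,.018) for p in cv2.boxPoints(rc)])
            e=b[1]-b[0],b[2]-b[1];L=[np.linalg.norm(v)*1e3 for v in e];v=e[int(np.argmax(L))]
            print(f,np.round(rc[0],1),'xy',b.mean(0).round(4)[:2],'size',np.round(L,1),'long-axis deg',round(np.degrees(np.arctan2(v[1],v[0]))%180,1))
E
python3 - <<'E'
from h import *
clips('w13');clips('t13')
E
```

```text
w13 [309.5 229. ] xy [0.6031 0.1235] size [25.6 46.6] long-axis deg 2.2
w13 [317.5 170. ] xy [0.5218 0.1316] size [52.4 47.1] long-axis deg 90.2
t13 [223. 220.] xy [0.5272 0.1302] size [52.3 35. ] long-axis deg 90.0
```

Request:
{"name": "send_rows", "arguments": {"motion": [{"gripper": 60, "travel": [0, 0, -34], "rotation": [0, 0, 0]}, {"gripper": 60, "travel": [7, 25, -34], "rotation": [0, 0, 0]}, {"gripper": 60, "travel": [7, 30, -34], "rotation": [0, 0, 0]}, {"gripper": 60, "travel": [7, 30, -32], "rotation": [0, 0, 0]}, {"gripper": 60, "travel": [7, 30, 0], "rotation": [0, 0, 0]}, {"gripper": 60, "travel": [7, 30, 0], "rotation": [0, 0, 0]}, {"gripper": 60, "travel": [7, 30, 0], "rotation": [0, 0, 0]}, {"gripper": 60, "travel": [7, 30, 0], "rotation": [0, 0, 0]}, {"gripper": 60, "travel": [0, 0, 0], "rotation": [0, 0, 0]}, {"gripper": 60, "travel": [0, 0, 0], "rotation": [0, 0, 0]}]}}

```text
t: 26.7
tcp_pos: [0.4792, 0.2806, 0.3933]
tool_rot: [-0.0, 1.0, 0.0, 0.001]
force: [0.3, -0.5, 0.7]
finger_gap: 0.705
```

Run:
```python
from h import *
p,r,s=pose();print(s['t'],p)
c,im=snap('wrist','w14');clips('w14')
print(proj(c,[[.47,.28,.155],[.48,.48,.04]]))
q=proj(c,[[.40,.22,.1],[.56,.56,.1]]);x0,y0=q.min(0).astype(int)-20;x1,y1=q.max(0).astype(int)+20;x0=max(x0,0);y0=max(y0,0);x1=min(x1,560);print(x0,y0,x1,y1)
k=min(800/(x1-x0),600/(y1-y0));print(k);cv2.imwrite('pics/v14.png',cv2.resize(im[y0:y1,x0:x1],None,fx=k,fy=k,interpolation=cv2.INTER_CUBIC))
```

```text
26.7 [0.47916557 0.28061139 0.39330416]
w14 [192.5 229. ] xy [0.6022 0.1241] size [29.8 48.1] long-axis deg 179.8
w14 [194.  185.5] xy [0.5215 0.1329] size [59.2 48.2] long-axis deg 89.9
[[277.80585623 168.67133851]
 [399.31829146 164.09179063]]
214 92 479 241
3.018867924528302
```

View pics/v14.png

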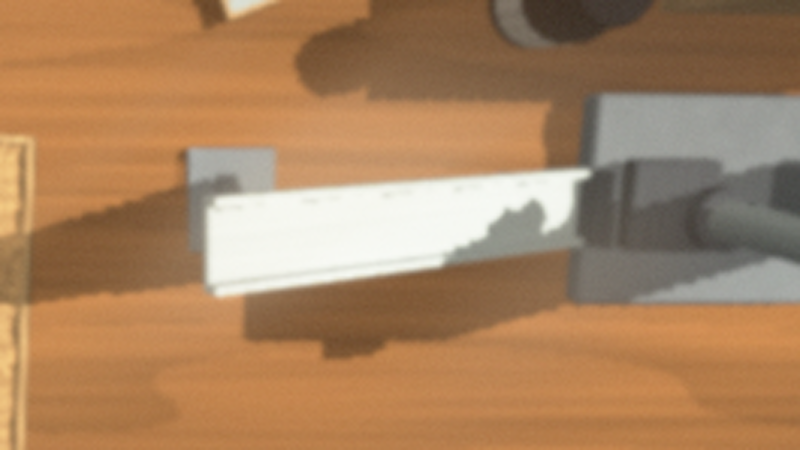

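Run:
```python
from h import *
c,im=load('w14'); g=cv2.GaussianBlur(im,(3,3),0).astype(float)
sat=g.min(2)  # min channel: white high, wood low
edge=[]
for u in range(288,372,6):
    col=sat[140:200,u]; rows=np.arange(140,200)
    d=np.diff(col); t=np.argmax(d[:35]); b=np.argmin(d[25:])+25
    # subpixel by half crossing
    edge.append((u,rows[t]+.5,rows[b]+.5)); 
print(edge)
row=[(v,int(np.argmax(np.diff(sat[v,270:295])))+270.5) for v in range(160,190,4)];print('upper end cols',row)
print(sat[160:190:6,276:290].astype(int).tolist())
def planeN(p,P0,n):
    o,v=ray(c,p); return o+v*(np.dot(P0-o,n)/np.dot(v,n))
P0=np.array([.475,.281,.155]);yw=np.pi/2
for it in range(4):
    h=np.array([np.cos(yw),np.sin(yw),0]); d=h*np.cos(np.pi/6)-np.array([0,0,.5]); n=h*.5+np.array([0,0,np.cos(np.pi/6)])
    E=[(planeN((u,a),P0+.006*n,n),planeN((u,b),P0+.006*n,n)) for u,a,b in edge]
    mid=np.array([(a+b)/2 for a,b in E]); w=[np.linalg.norm(np.cross(a-b,d))*1e3 for a,b in E]
    k=np.polyfit(mid[:,1],mid[:,0],1); yw=np.arctan2(1,k[0])
    e=planeN((282.7,174),P0,n); s=np.dot(e-mid[0],h)
    P0=np.array([np.polyval(k,e[1]),e[1],.155]); print('P0',P0.round(4),'yaw',np.degrees(yw).round(2),'w',np.round(w,1),'res',np.round((mid[:,0]-np.polyval(k,mid[:,1]))*1e3,1))
```

```text
[(288, np.float64(156.5), np.float64(189.5)), (294, np.float64(156.5), np.float64(188.5)), (300, np.float64(155.5), np.float64(188.5)), (306, np.float64(154.5), np.float64(187.5)), (312, np.float64(154.5), np.float64(186.5)), (318, np.float64(153.5), np.float64(185.5)), (324, np.float64(153.5), np.float64(184.5)), (330, np.float64(153.5), np.float64(184.5)), (336, np.float64(152.5), np.float64(183.5)), (342, np.float64(151.5), np.float64(182.5)), (348, np.float64(151.5), np.float64(181.5)), (354, np.float64(151.5), np.float64(180.5)), (360, np.float64(150.5), np.float64(179.5)), (366, np.float64(150.5), np.float64(173.5))]
upper end cols [(160, 281.5), (164, 281.5), (168, 281.5), (172, 281.5), (176, 281.5), (180, 281.5), (184, 281.5), (188, 284.5)]
[[91, 105, 112, 115, 122, 135, 154, 173, 190, 206, 218, 225, 228, 230], [93, 106, 113, 117, 126, 146, 179, 211, 229, 236, 237, 237, 238, 238], [96, 107, 113, 117, 124, 144, 177, 209, 228, 234, 236, 237, 237, 236], [81, 82, 83, 88, 102, 132, 173, 211, 231, 237, 238, 238, 239, 239], [81, 81, 82, 87, 100, 128, 168, 203, 223, 229, 229, 228, 228, 227]]
P0 [0.4766 0.2862 0.155 ] yaw 91.4 w [42.3 41.5 43.3 43.8 42.9 43.4 42.6 43.2 43.7 44.2 43.4 42.5 43.  34.4] res [-0.6 -0.3  0.  -0.3  0.  -0.3 -0.   1.   0.7  0.3  0.7  1.   0.6 -2.9]
P0 [0.476  0.2862 0.155 ] yaw 91.4 w [41.8 41.  42.8 43.3 42.5 43.  42.2 42.8 43.3 43.8 43.  42.1 42.7 34.2] res [-0.6 -0.3  0.  -0.3  0.  -0.3 -0.   1.   0.7  0.3  0.7  1.   0.6 -2.8]
P0 [0.476  0.2862 0.155 ] yaw 91.4 w [41.8 41.  42.8 43.3 42.5 43.  42.2 42.8 43.3 43.8 43.  42.1 42.7 34.2] res [-0.6 -0.3  0.  -0.3  0.  -0.3 -0.   1.   0.7  0.3  0.7  1.   0.6 -2.8]
P0 [0.476  0.2862 0.155 ] yaw 91.4 w [41.8 41.  42.8 43.3 42.5 43.  42.2 42.8 43.3 43.8 43.  42.1 42.7 34.2] res [-0.6 -0.3  0.  -0.3  0.  -0.3 -0.   1.   0.7  0.3  0.7  1.   0.6 -2.8]
```

Run:
```python
from h import *
c3,i3=load('w13'); c4,i4=load('w14'); ct,it=load('t13')
g3=cv2.GaussianBlur(i3,(3,3),0).min(2).astype(int); g4=cv2.GaussianBlur(i4,(3,3),0).min(2).astype(int)
for v in range(118,172,4): print(v,g3[v,506:532:2].tolist())
def planeN(c,p,P0,n):
    o,v=ray(c,p); return o+v*(np.dot(P0-o,n)/np.dot(v,n))
# inner/outer edge rows profile in w14
for u in (294,318,342): print(u,g4[150:195,u].tolist())
# midline w/o last
for c,p in((c3,(514,143)),(c4,(282.2,174))): print(tri([(c3,(514,143)),(c4,(282.2,174))]));break
```

```text
118 [70, 70, 68, 68, 68, 68, 71, 78, 79, 79, 78, 76, 77]
122 [73, 73, 72, 72, 73, 73, 92, 118, 124, 126, 123, 122, 132]
126 [68, 68, 69, 70, 75, 88, 109, 126, 152, 196, 180, 184, 190]
130 [64, 64, 63, 66, 78, 97, 117, 127, 174, 224, 230, 231, 231]
134 [64, 64, 64, 67, 83, 105, 121, 138, 200, 230, 230, 231, 232]
138 [64, 63, 64, 72, 90, 112, 126, 160, 220, 232, 233, 232, 232]
142 [63, 63, 64, 78, 97, 116, 130, 181, 225, 230, 230, 230, 230]
146 [64, 63, 67, 85, 106, 123, 144, 204, 230, 231, 231, 231, 232]
150 [63, 64, 72, 90, 114, 127, 163, 220, 231, 233, 233, 233, 233]
154 [63, 64, 78, 99, 121, 135, 188, 230, 233, 233, 234, 234, 234]
158 [54, 60, 76, 103, 124, 146, 212, 233, 233, 233, 233, 233, 233]
162 [45, 43, 58, 103, 125, 161, 211, 213, 208, 200, 193, 186, 182]
166 [42, 46, 69, 110, 121, 123, 123, 123, 139, 198, 227, 229, 225]
170 [47, 47, 49, 51, 54, 54, 57, 63, 75, 93, 87, 73, 62]
294 [164, 162, 159, 155, 154, 164, 191, 219, 234, 234, 232, 233, 236, 238, 238, 238, 239, 239, 239, 238, 237, 237, 238, 238, 238, 238, 238, 239, 239, 238, 238, 238, 236, 229, 218, 215, 223, 226, 205, 161, 119, 98, 92, 89, 88]
318 [109, 111, 118, 139, 178, 216, 233, 232, 229, 232, 237, 239, 240, 240, 241, 240, 239, 238, 239, 239, 239, 239, 239, 240, 241, 241, 241, 242, 242, 241, 235, 227, 226, 232, 225, 191, 138, 93, 73, 67, 66, 65, 64, 63, 61]
342 [115, 134, 172, 210, 228, 229, 226, 229, 236, 239, 241, 241, 241, 241, 240, 240, 241, 242, 241, 241, 242, 242, 243, 243, 243, 244, 242, 237, 229, 228, 231, 218, 173, 116, 77, 63, 61, 60, 57, 55, 55, 56, 55, 54, 54]
(array([0.47643682, 0.28545161, 0.14992256]), [np.float64(1.4), np.float64(1.0)])
```

Run:
```python
from h import *
c3,i3=load('w13'); c4,i4=load('w14')
for a in(143,145): print(tri([(c3,(520.2,a)),(c4,(281.9,173.5))]))
print(plane(c3,(520.2,144.5),.155),plane(c4,(281.9,173.5),.155))
# inner wall-dip edges in w14 (dip rows between wall top and floor): near wall dip/far wall dip & outer half-crossings
yw=np.radians(91);P0=np.array([.4765,.2860,.155])
for it in range(3):
    h=np.array([np.cos(yw),np.sin(yw),0]); n=h*.5+np.array([0,0,np.cos(np.pi/6)])
    def pn(p,P):
        o,v=ray(c4,p); return o+v*(np.dot(P-o,n)/np.dot(v,n))
    far=[(294,188.8),(318,185.7),(342,182.3)]; near=[(294,155.8),(318,153.6),(342,151.6)]
    m=[]
    for f,q in zip(far,near): m.append((pn(f,P0+.006*n)+pn(q,P0+.006*n))/2)
    # far inner base line at dip
    fi=[pn((294,185),P0),pn((318,181.7),P0),pn((342,178.6),P0)]
    m=np.array(m);fi=np.array(fi);k=np.polyfit(m[:,1],m[:,0],1);yw=np.arctan2(1,k[0]);P0[0]=np.polyval(k,.286)
    print(np.degrees(yw),P0,'mid',m.round(4).tolist(),'far inner',fi.round(4).tolist())
```

```text
(array([0.47517157, 0.28508594, 0.1572757 ]), [np.float64(0.7), np.float64(0.5)])
(array([0.47600954, 0.28519402, 0.15728859]), [np.float64(0.3), np.float64(0.2)])
[0.47600846 0.28702718 0.155     ] [0.47615682 0.28518566 0.155     ]
90.73146360655713 [0.47536015 0.286      0.155     ] mid [[0.4752, 0.3006, 0.1535], [0.4748, 0.3335, 0.1345], [0.4743, 0.3698, 0.1136]] far inner [[0.4929, 0.3012, 0.1464], [0.4924, 0.335, 0.1269], [0.4921, 0.3724, 0.1053]]
90.73126364506719 [0.47536136 0.286      0.155     ] mid [[0.4752, 0.3006, 0.1535], [0.4748, 0.3335, 0.1345], [0.4743, 0.3698, 0.1136]] far inner [[0.4929, 0.3012, 0.1464], [0.4924, 0.335, 0.1268], [0.4921, 0.3724, 0.1053]]
90.73126354417424 [0.47536137 0.286      0.155     ] mid [[0.4752, 0.3006, 0.1535], [0.4748, 0.3335, 0.1345], [0.4743, 0.3698, 0.1136]] far inner [[0.4929, 0.3012, 0.1464], [0.4924, 0.335, 0.1268], [0.4921, 0.3724, 0.1053]]
```

Request:
{"name": "send_rows", "arguments": {"motion": [{"gripper": 0, "travel": [-24, -32, 0], "rotation": [0, 0, 0]}, {"gripper": 0, "travel": [-24, -33, 0], "rotation": [0, 0, 0]}, {"gripper": 0, "travel": [-24, -33, 0], "rotation": [0, 0, 0]}, {"gripper": 0, "travel": [-24, -33, 30], "rotation": [0, 0, 0]}, {"gripper": 0, "travel": [0, 0, 40], "rotation": [0, 0, 0]}, {"gripper": 0, "travel": [0, 0, 40], "rotation": [0, 0, 0]}, {"gripper": 0, "travel": [0, 0, 40], "rotation": [0, 0, 0]}, {"gripper": 0, "travel": [0, 0, 40], "rotation": [0, 0, 0]}, {"gripper": 0, "travel": [0, 0, 40], "rotation": [0, 0, 0]}, {"gripper": 0, "travel": [0, 0, 40], "rotation": [0, 0, 0]}, {"gripper": 0, "travel": [0, 0, 40], "rotation": [0, 0, 0]}, {"gripper": 0, "travel": [0, 0, 20], "rotation": [0, 0, 0]}]}}

```text
t: 27.75
tcp_pos: [0.569, 0.1528, 0.0644]
tool_rot: [0.002, 1.0, -0.0, -0.002]
force: [0.0, 0.1, -0.5]
finger_gap: -0.001
```

Request:
{"name": "send_rows", "arguments": {"motion": [{"gripper": 0, "travel": [0, 0, 0], "rotation": [0, 0, 0]}, {"gripper": 0, "travel": [0, 0, 0], "rotation": [0, 0, 0]}]}}

```text
t: 27.92
tcp_pos: [0.5713, 0.1538, 0.068]
tool_rot: [0.001, 1.0, 0.0, -0.0]
force: [0.8, -0.3, 0.6]
finger_gap: -0.002
```

Run:
```python
from h import *
p,r,s=pose();print(s['t'],p,s['q'],s['finger_gap'])
delta([.574,.150,.009],dn(np.pi/2))
```

```text
27.9167 [0.57126179 0.15378614 0.06799974] [ 7.40088809e-02  7.07817899e-01  1.64127879e+00  5.92945321e-04
  7.92703610e-01 -1.49472574e+00] -0.001885176015915322
travel [-2.8 -3.8 59. ] rot [ 0.  -0.  -0.1]
```

Request:
{"name": "send_rows", "arguments": {"motion": [{"gripper": 0, "travel": [-3, -4, 20], "rotation": [0, 0, 0]}, {"gripper": 0, "travel": [0, 0, 20], "rotation": [0, 0, 0]}, {"gripper": 0, "travel": [0, 0, 19], "rotation": [0, 0, 0]}, {"gripper": 0, "travel": [7, 0, 0], "rotation": [0, 0, 0]}, {"gripper": 0, "travel": [7, 0, 0], "rotation": [0, 0, 0]}, {"gripper": 0, "travel": [7, 0, 0], "rotation": [0, 0, 0]}, {"gripper": 0, "travel": [8, 0, 0], "rotation": [0, 0, 0]}, {"gripper": 0, "travel": [8, 0, 0], "rotation": [0, 0, 0]}, {"gripper": 0, "travel": [8, 0, 0], "rotation": [0, 0, 0]}, {"gripper": 0, "travel": [8, 0, 0], "rotation": [0, 0, 0]}, {"gripper": 0, "travel": [7, 0, 0], "rotation": [0, 0, 0]}, {"gripper": 0, "travel": [7, 0, 0], "rotation": [0, 0, 0]}]}}

```text
t: 28.92
tcp_pos: [0.5067, 0.1519, 0.01]
tool_rot: [-0.0, 1.0, 0.0, 0.001]
force: [0.1, 0.6, -0.1]
finger_gap: -0.0
```

Request:
{"name": "send_rows", "arguments": {"motion": [{"gripper": 0, "travel": [0, 0, 0], "rotation": [0, 0, 0]}, {"gripper": 0, "travel": [-5, 0, 0], "rotation": [0, 0, 0]}, {"gripper": 20, "travel": [0, 0, -30], "rotation": [0, 0, 0]}, {"gripper": 45, "travel": [0, 0, -40], "rotation": [0, 0, 0]}, {"gripper": 45, "travel": [0, 0, -40], "rotation": [0, 0, 0]}, {"gripper": 45, "travel": [0, 0, -40], "rotation": [0, 0, 0]}, {"gripper": 45, "travel": [0, -35, -40], "rotation": [0, 0, 0]}, {"gripper": 45, "travel": [0, -35, -30], "rotation": [0, 0, 0]}, {"gripper": 45, "travel": [0, 0, 0], "rotation": [0, 0, 0]}, {"gripper": 45, "travel": [0, 0, 0], "rotation": [0, 0, 0]}]}}

```text
t: 29.75
tcp_pos: [0.514, 0.0912, 0.2203]
tool_rot: [0.001, 1.0, 0.0, 0.004]
force: [0.4, 0.5, -0.5]
finger_gap: 0.526
```

Run:
```python
from h import *
p,r,s=pose();print(s['t'],p)
snap('wrist','w15');clips('w15');snap('top','t15');clips('t15')
```

```text
29.75 [0.5140098  0.09122792 0.22025009]
w15 [304.5 249.5] xy [0.6012 0.1235] size [25.5 47.2] long-axis deg 1.8
w15 [301.5 186.5] xy [0.5215 0.1183] size [26.3 46.4] long-axis deg 1.6
w15 [326.2 138.9] xy [0.4673 0.1451] size [26.3 47.5] long-axis deg 7.1
```

Request:
{"name": "send_rows", "arguments": {"newtons": 40, "motion": [{"gripper": 45, "travel": [-4, 14, 20], "rotation": [0, 0, 0]}, {"gripper": 45, "travel": [-4, 13, 32], "rotation": [0, 0, 0]}, {"gripper": 45, "travel": [0, 0, 32], "rotation": [0, 0, 0]}, {"gripper": 45, "travel": [0, 0, 32], "rotation": [0, 0, 0]}, {"gripper": 45, "travel": [0, 0, 32], "rotation": [0, 0, 0]}, {"gripper": 45, "travel": [0, 0, 32], "rotation": [0, 0, 0]}, {"gripper": 45, "travel": [0, 0, 0], "rotation": [0, 0, 0]}, {"gripper": 45, "travel": [0, 0, 0], "rotation": [0, 0, 0]}]}}

```text
t: 30.52
tcp_pos: [0.5176, 0.1205, 0.0354]
tool_rot: [-0.001, 1.0, 0.0, -0.003]
force: [-0.3, -1.2, 0.5]
finger_gap: 0.529
```

Run:
```python
from h import *
delta([.5215,.118,.0075],dn(np.radians(91.6)))
```

```text
travel [-4.1 -2.5 27.9] rot [ 0.1 -0.3 -1.5]
```

Request:
{"name": "send_rows", "arguments": {"motion": [{"gripper": 45, "travel": [-4, -2, 10], "rotation": [0, 0, -1.5]}, {"gripper": 45, "travel": [0, 0, 10], "rotation": [0, 0, 0]}, {"gripper": 45, "travel": [0, 0, 8], "rotation": [0, 0, 0]}, {"gripper": 45, "travel": [0, 0, 0], "rotation": [0, 0, 0]}, {"gripper": 35, "travel": [0, 0, 0], "rotation": [0, 0, 0]}, {"gripper": 22, "travel": [0, 0, 0], "rotation": [0, 0, 0]}, {"gripper": 22, "travel": [0, 0, 0], "rotation": [0, 0, 0]}, {"gripper": 22, "travel": [0, 0, 0], "rotation": [0, 0, 0]}, {"gripper": 22, "travel": [0, 0, 0], "rotation": [0, 0, 0]}]}}

```text
t: 31.27
tcp_pos: [0.5248, 0.1178, 0.0111]
tool_rot: [-0.013, 1.0, 0.0, 0.002]
force: [-0.5, 0.4, 6.4]
finger_gap: 0.311
```

Request:
{"name": "send_rows", "arguments": {"motion": [{"gripper": 22, "travel": [0, 0, -10], "rotation": [0, 0, 0]}, {"gripper": 22, "travel": [0, 0, -25], "rotation": [0, 0, 0]}, {"gripper": 22, "travel": [0, 0, -40], "rotation": [0, 0, 0]}, {"gripper": 22, "travel": [0, 0, -40], "rotation": [0, 0, 0]}, {"gripper": 22, "travel": [0, 0, -40], "rotation": [0, 0, 0]}, {"gripper": 22, "travel": [0, 0, -40], "rotation": [0, 0, 0]}, {"gripper": 22, "travel": [0, 0, -40], "rotation": [0, 0, 0]}, {"gripper": 22, "travel": [0, 0, 0], "rotation": [0, 0, 0]}]}}

```text
t: 31.93
tcp_pos: [0.5287, 0.1177, 0.254]
tool_rot: [-0.013, 1.0, 0.0, 0.01]
force: [1.0, 0.5, -1.1]
finger_gap: 0.311
```

Request:
{"name": "send_rows", "arguments": {"motion": [{"gripper": 22, "travel": [0, 0, -15], "rotation": [6, 0, 0]}, {"gripper": 22, "travel": [0, 0, -15], "rotation": [6, 0, 0]}, {"gripper": 22, "travel": [0, 0, 0], "rotation": [6, 0, 0]}, {"gripper": 22, "travel": [0, 0, 0], "rotation": [6, 0, 0]}, {"gripper": 22, "travel": [0, 0, 0], "rotation": [6, 0, 0]}, {"gripper": 22, "travel": [0, 0, 0], "rotation": [0, 0, -7]}, {"gripper": 22, "travel": [0, 0, 0], "rotation": [0, 0, -7]}, {"gripper": 22, "travel": [0, 0, 0], "rotation": [0, 0, -7]}, {"gripper": 22, "travel": [0, 0, 0], "rotation": [0, 0, -7]}, {"gripper": 22, "travel": [0, 0, 0], "rotation": [0, 0, -7]}, {"gripper": 22, "travel": [0, 0, 0], "rotation": [0, 0, -7]}]}}

```text
t: 32.85
tcp_pos: [0.5232, 0.119, 0.2748]
tool_rot: [-0.361, 0.896, -0.242, -0.09]
force: [-0.4, -1.4, 0.0]
finger_gap: 0.315
```

```bash
cat >> h.py <<'E'
YW=np.radians(90.8);P0=np.array([.4762,.2857,.155]);H=np.array([np.cos(YW),np.sin(YW),0]);Z=np.array([0,0,1.])
N=.5*H+np.cos(np.pi/6)*Z; D=np.cos(np.pi/6)*H-.5*Z
RC=R.from_matrix(np.c_[-D,np.cross(-N,-D),-N])
def ch(s,z): return P0+D*s+N*z
E
python3 - <<'E'
from h import *
p,r,s=pose();print(p,s['q'],s['force'])
delta(ch(.05,.08),RC)
E
```

```text
[0.52321651 0.11900118 0.27477706] [ 0.2838338   0.46717899  1.53462585 -0.52176934  1.32074954 -1.87333979] [-0.3996956  -1.35313251  0.01684594]
travel [-141.2  216.8  -60. ] rot [ -0.4   0.2 -47.1]
```

Request:
{"name": "send_rows", "arguments": {"motion": [{"gripper": 22, "travel": [-17.6, 27, -7.5], "rotation": [0, 0, 0]}, {"gripper": 22, "travel": [-17.6, 27, -7.5], "rotation": [0, 0, 0]}, {"gripper": 22, "travel": [-17.6, 27, -7.5], "rotation": [0, 0, 0]}, {"gripper": 22, "travel": [-17.6, 27, -7.5], "rotation": [0, 0, 0]}, {"gripper": 22, "travel": [-17.6, 27, -7.5], "rotation": [0, 0, 0]}, {"gripper": 22, "travel": [-17.6, 27, -7.5], "rotation": [0, 0, 0]}, {"gripper": 22, "travel": [-17.6, 27, -7.5], "rotation": [0, 0, 0]}, {"gripper": 22, "travel": [-17.6, 27, -7.5], "rotation": [0, 0, 0]}, {"gripper": 22, "travel": [0, 0, 0], "rotation": [0, 0, -7]}, {"gripper": 22, "travel": [0, 0, 0], "rotation": [0, 0, -7]}, {"gripper": 22, "travel": [0, 0, 0], "rotation": [0, 0, -7]}, {"gripper": 22, "travel": [0, 0, 0], "rotation": [0, 0, 0]}]}}

```text
t: 33.85
tcp_pos: [0.4769, 0.3686, 0.1992]
tool_rot: [-0.516, 0.816, -0.222, -0.132]
force: [1.3, -1.8, -0.9]
finger_gap: 0.311
```

Run:
```python
from h import *
p,r,s=pose();print(p,s['q'],s['force'])
delta(ch(.05,.08),RC)
```

```text
[0.4769034  0.36863169 0.19921457] [ 0.67087526  0.7062763   1.2891276  -0.41327639  1.48661788 -1.92105305] [ 1.34710897 -1.83994785 -0.89674051]
travel [ 0.6  1.8 -0.3] rot [ -0.4   0.1 -26.3]
```

Request:
{"name": "send_rows", "arguments": {"motion": [{"gripper": 22, "travel": [0, 0, 0], "rotation": [0, 0, -6.6]}, {"gripper": 22, "travel": [0, 0, 0], "rotation": [0, 0, -6.6]}, {"gripper": 22, "travel": [0, 0, 0], "rotation": [0, 0, -6.6]}, {"gripper": 22, "travel": [0, 0, 0], "rotation": [0, 0, -6.5]}, {"gripper": 22, "travel": [0, 0, 20], "rotation": [0, 0, 0]}, {"gripper": 22, "travel": [0, 0, 20], "rotation": [0, 0, 0]}, {"gripper": 22, "travel": [0, 0, 15], "rotation": [0, 0, 0]}, {"gripper": 22, "travel": [0, 0, 0], "rotation": [0, 0, 0]}, {"gripper": 22, "travel": [0, 0, 0], "rotation": [0, 0, 0]}]}}

```text
t: 34.6
tcp_pos: [0.478, 0.3404, 0.1518]
tool_rot: [0.687, -0.679, 0.187, 0.179]
force: [0.5, -0.3, 0.2]
finger_gap: 0.314
```

Run:
```python
from h import *
p,r,s=pose();print(p,s['q'],s['force'])
delta(ch(.05,.010),RC)
c,im=snap('wrist','w16');c2,i2=snap('scene','s16')
a=cv2.resize(im[:420,:],(533,400));b=cv2.resize(i2[80:180,280:410],(520,400),interpolation=cv2.INTER_CUBIC)[:,100:366]
cv2.imwrite('pics/v16.png',np.hstack([a,b]))
```

```text
[0.47798965 0.34039837 0.15176695] [ 0.63686449  0.73832116  1.37662046 -0.43177468  1.36648756 -2.35330701] [ 0.54124617 -0.30204908  0.16840489]
travel [-1.   2.6 14.5] rot [-0.4 -0.  -0.3]
```

View pics/v16.png

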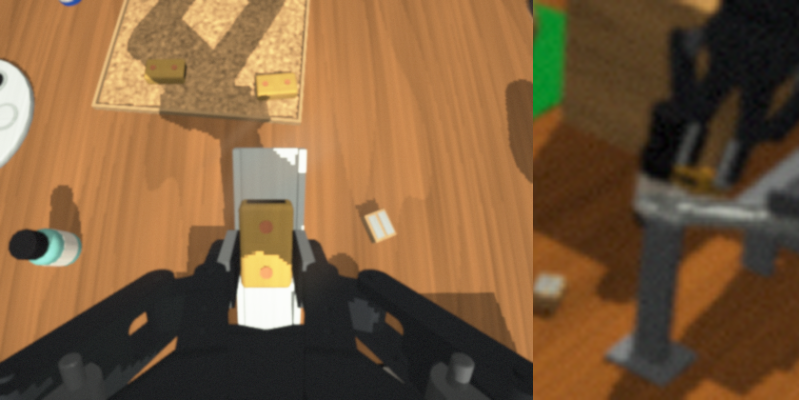

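Request:
{"name": "send_rows", "arguments": {"motion": [{"gripper": 22, "travel": [-1, 1.2, 4], "rotation": [0, 0, 0]}, {"gripper": 22, "travel": [0, 1.2, 4], "rotation": [0, 0, 0]}, {"gripper": 22, "travel": [0, 0, 3], "rotation": [0, 0, 0]}, {"gripper": 22, "travel": [0, 0, 0], "rotation": [0, 0, 0]}, {"gripper": 22, "travel": [0, 0, 0], "rotation": [0, 0, 0]}, {"gripper": 22, "travel": [0, 0, 0], "rotation": [0, 0, 0]}]}}

```text
t: 35.2
tcp_pos: [0.4762, 0.3365, 0.1423]
tool_rot: [0.688, -0.679, 0.187, 0.178]
force: [-0.4, 0.3, -0.5]
finger_gap: 0.311
```

Run:
```python
from h import *
p,r,s=pose();print(p,'force n',s['force']@N,s['force'])
delta(ch(.05,.010),RC)
```

```text
[0.47618568 0.33653638 0.14226898] force n -0.25637821788561227 [-0.35899955  0.34737725 -0.49947278]
travel [0.4 0.7 4.4] rot [-0.5  0.1 -0.2]
```

Request:
{"name": "send_rows", "arguments": {"motion": [{"gripper": 22, "travel": [0, 0.5, 1.5], "rotation": [0, 0, 0]}, {"gripper": 22, "travel": [0, 0, 1.5], "rotation": [0, 0, 0]}, {"gripper": 22, "travel": [0, 0, 0], "rotation": [0, 0, 0]}, {"gripper": 22, "travel": [0, 0, 0], "rotation": [0, 0, 0]}]}}

```text
t: 35.53
tcp_pos: [0.4756, 0.3348, 0.1395]
tool_rot: [0.688, -0.678, 0.187, 0.179]
force: [-0.5, -0.7, -0.0]
finger_gap: 0.313
```

Request:
{"name": "send_rows", "arguments": {"motion": [{"gripper": 22, "travel": [0, 0, 1], "rotation": [0, 0, 0]}, {"gripper": 22, "travel": [0, 0, 1], "rotation": [0, 0, 0]}, {"gripper": 22, "travel": [0, 0, 0], "rotation": [0, 0, 0]}, {"gripper": 22, "travel": [0, 0, 0], "rotation": [0, 0, 0]}]}}

```text
t: 35.87
tcp_pos: [0.4757, 0.3339, 0.1378]
tool_rot: [0.688, -0.678, 0.187, 0.179]
force: [0.5, -0.7, -1.0]
finger_gap: 0.314
```

Run:
```python
from h import *
p,r,s=pose();print(p,'force n',s['force']@N,s['force'])
delta(ch(.05,.010),RC)
```

```text
[0.47565524 0.33387264 0.13778489] force n -1.1666349250808716 [ 0.50217201 -0.65582378 -0.96446281]
travel [ 0.3  0.1 -0.8] rot [-0.5  0.  -0.2]
```

Request:
{"name": "send_rows", "arguments": {"motion": [{"gripper": 22, "travel": [0, 0, 1], "rotation": [0, 0, 0]}, {"gripper": 22, "travel": [0, 0, 0], "rotation": [0, 0, 0]}, {"gripper": 40, "travel": [0, 0, 0], "rotation": [0, 0, 0]}, {"gripper": 45, "travel": [0, 0, 0], "rotation": [0, 0, 0]}, {"gripper": 45, "travel": [0, 0, 0], "rotation": [0, 0, 0]}, {"gripper": 45, "travel": [0, 0, 0], "rotation": [0, 0, 0]}, {"gripper": 45, "travel": [0, 0, -20], "rotation": [0, 0, 0]}, {"gripper": 45, "travel": [0, 0, -30], "rotation": [0, 0, 0]}, {"gripper": 45, "travel": [0, 0, -30], "rotation": [0, 0, 0]}, {"gripper": 45, "travel": [0, 0, 0], "rotation": [0, 0, 0]}, {"gripper": 45, "travel": [0, 0, 0], "rotation": [0, 0, 0]}]}}

```text
t: 36.78
tcp_pos: [0.4752, 0.3747, 0.208]
tool_rot: [0.688, -0.679, 0.187, 0.176]
force: [-0.6, 0.2, -0.4]
finger_gap: 0.526
```

Run:
```python
from h import *
p,r,s=pose();print(p,s['t'])
for n in('wrist','scene','top'):
    c,im=snap(n,n[0]+'17'); hs=cv2.cvtColor(im,cv2.COLOR_BGR2HSV);m=cv2.inRange(hs,(17,110,70),(27,255,255))
    q=proj(c,[ch(a,b*.01) +k*np.array([.03,0,0]) for a in(0,.24) for b in(0,2) for k in(-1,1)]);x0,y0=np.maximum(q.min(0).astype(int),0);x1,y1=q.max(0).astype(int)
    k=np.zeros_like(m);k[y0:y1,x0:x1]=1;m*=k
    print(n,(x0,y0,x1,y1),[(np.round(cv2.minAreaRect(t)[0]),np.round(cv2.minAreaRect(t)[1])) for t in cv2.findContours(m,0,2)[0] if cv2.contourArea(t)>20], 'expected at stop',proj(c,[ch(.211,.015)]).round())
```

```text
[0.47521372 0.37471622 0.20800604] 36.7833
wrist (np.int64(235), np.int64(142), np.int64(322), np.int64(408)) [] expected at stop [[280. 380.]]
scene (np.int64(327), np.int64(121), np.int64(376), np.int64(137)) [(array([364., 131.]), array([ 4., 10.]))] expected at stop [[365. 130.]]
top (np.int64(92), np.int64(219), np.int64(159), np.int64(247)) [] expected at stop [[101. 236.]]
```

Request:
{"name": "send_rows", "arguments": {"motion": [{"gripper": 45, "travel": [0, 0, -10], "rotation": [0, 0, 7]}, {"gripper": 45, "travel": [0, 0, -10], "rotation": [0, 0, 7]}, {"gripper": 45, "travel": [0, 0, 0], "rotation": [0, 0, 7]}, {"gripper": 45, "travel": [0, 0, 0], "rotation": [0, 0, 7]}, {"gripper": 45, "travel": [0, 0, 0], "rotation": [0, 0, 7]}, {"gripper": 45, "travel": [0, 0, 0], "rotation": [0, 0, 7]}, {"gripper": 45, "travel": [0, 0, 0], "rotation": [0, 0, 7]}, {"gripper": 45, "travel": [0, 0, 0], "rotation": [0, 0, 7]}, {"gripper": 45, "travel": [0, 0, 0], "rotation": [0, 0, 7]}, {"gripper": 45, "travel": [0, 0, 0], "rotation": [0, 0, 7]}, {"gripper": 45, "travel": [0, 0, 0], "rotation": [0, 0, 7]}, {"gripper": 45, "travel": [0, 0, 0], "rotation": [0, 0, 7]}]}}

```text
t: 37.93
tcp_pos: [0.4736, 0.3821, 0.222]
tool_rot: [-0.054, 0.964, -0.259, -0.008]
force: [-0.2, 0.0, -0.2]
finger_gap: 0.528
```

Request:
{"name": "send_rows", "arguments": {"motion": [{"gripper": 45, "travel": [0, 0, 0], "rotation": [0, 0, 6]}, {"gripper": 45, "travel": [0, 0, 0], "rotation": [-6, 0, 0]}, {"gripper": 45, "travel": [0, 0, 0], "rotation": [-6, 0, 0]}, {"gripper": 45, "travel": [0, 0, 0], "rotation": [-6, 0, 0]}, {"gripper": 45, "travel": [0, 0, 0], "rotation": [-6, 0, 0]}, {"gripper": 45, "travel": [0, 0, 0], "rotation": [-6, 0, 0]}, {"gripper": 45, "travel": [-5, -40, 0], "rotation": [0, 0, 0]}, {"gripper": 45, "travel": [-5, -40, 0], "rotation": [0, 0, 0]}, {"gripper": 45, "travel": [-5, -40, 0], "rotation": [0, 0, 0]}, {"gripper": 45, "travel": [-5, -40, 0], "rotation": [0, 0, 0]}, {"gripper": 45, "travel": [-5, -40, 0], "rotation": [0, 0, 0]}, {"gripper": 45, "travel": [-5, -40, 0], "rotation": [0, 0, 0]}]}}

```text
t: 38.93
tcp_pos: [0.5065, 0.1414, 0.2224]
tool_rot: [-0.008, 1.0, 0.0, 0.003]
force: [0.7, 0.2, 0.4]
finger_gap: 0.527
```

Request:
{"name": "send_rows", "arguments": {"motion": [{"gripper": 45, "travel": [0, 0, 0], "rotation": [0, 0, 0]}, {"gripper": 45, "travel": [0, 0, 0], "rotation": [0, 0, 0]}]}}

```text
t: 39.1
tcp_pos: [0.5074, 0.1412, 0.2226]
tool_rot: [-0.005, 1.0, 0.0, 0.003]
force: [-0.2, 0.8, 0.7]
finger_gap: 0.527
```

Run:
```python
from h import *
p,r,s=pose();print(p,s['t'],s['q'],np.degrees(yaw(r)))
snap('wrist','w18');clips('w18')
delta([.4673,.1451,.04],dn(np.radians(97)))
delta([.602,.1235,.04],dn(np.radians(92)))
```

```text
[0.50737879 0.14116654 0.22257361] 39.1 [ 5.87314936e-02  4.05101368e-01  1.69169206e+00  5.51835149e-04
  1.03944815e+00 -1.52229958e+00] 90.57057258251662
w18 [263.5 255. ] xy [0.6025 0.1237] size [25.8 46.5] long-axis deg 0.3
w18 [282.1 145.5] xy [0.4675 0.1453] size [26.8 47.4] long-axis deg 7.1
travel [ 40.8   2.6 182.5] rot [ 0.   0.3 -6.3]
travel [-93.6 -20.6 183.2] rot [ 0.1  0.3 -1.3]
```

Request:
{"name": "send_rows", "arguments": {"motion": [{"gripper": 45, "travel": [20, 1.5, 0], "rotation": [0, 0, -3.2]}, {"gripper": 45, "travel": [20, 1, 30], "rotation": [0, 0, -3.1]}, {"gripper": 45, "travel": [0, 0, 30], "rotation": [0, 0, 0]}, {"gripper": 45, "travel": [0, 0, 30], "rotation": [0, 0, 0]}, {"gripper": 45, "travel": [0, 0, 30], "rotation": [0, 0, 0]}, {"gripper": 45, "travel": [0, 0, 30], "rotation": [0, 0, 0]}, {"gripper": 45, "travel": [0, 0, 30], "rotation": [0, 0, 0]}, {"gripper": 45, "travel": [0, 0, 12], "rotation": [0, 0, 0]}, {"gripper": 45, "travel": [0, 0, 12], "rotation": [0, 0, 0]}, {"gripper": 45, "travel": [0, 0, 9], "rotation": [0, 0, 0]}, {"gripper": 45, "travel": [0, 0, 0], "rotation": [0, 0, 0]}, {"gripper": 45, "travel": [0, 0, 0], "rotation": [0, 0, 0]}]}}

```text
t: 40.15
tcp_pos: [0.4691, 0.1457, 0.01]
tool_rot: [-0.063, 0.998, 0.0, 0.004]
force: [-0.6, 0.3, -0.1]
finger_gap: 0.525
```

Run:
```python
from h import *
delta([.4675,.1453,.0075],dn(np.radians(97)))
```

```text
travel [ 1.6 -0.2  2.5] rot [0.  0.4 0.3]
```

Request:
{"name": "send_rows", "arguments": {"motion": [{"gripper": 45, "travel": [1.5, 0, 2.5], "rotation": [0, 0, 0]}, {"gripper": 35, "travel": [0, 0, 0], "rotation": [0, 0, 0]}, {"gripper": 22, "travel": [0, 0, 0], "rotation": [0, 0, 0]}, {"gripper": 22, "travel": [0, 0, 0], "rotation": [0, 0, 0]}, {"gripper": 22, "travel": [0, 0, 0], "rotation": [0, 0, 0]}, {"gripper": 22, "travel": [0, 0, -10], "rotation": [0, 0, 0]}, {"gripper": 22, "travel": [0, 0, -30], "rotation": [0, 0, 0]}, {"gripper": 22, "travel": [0, 0, -40], "rotation": [0, 0, 0]}, {"gripper": 22, "travel": [0, 0, -40], "rotation": [0, 0, 0]}, {"gripper": 22, "travel": [0, 0, -40], "rotation": [0, 0, 0]}, {"gripper": 22, "travel": [0, 0, -40], "rotation": [0, 0, 0]}, {"gripper": 22, "travel": [0, 0, -40], "rotation": [0, 0, 0]}]}}

```text
t: 41.15
tcp_pos: [0.4653, 0.1442, 0.2505]
tool_rot: [-0.063, 0.998, 0.0, 0.004]
force: [1.1, -0.1, -1.3]
finger_gap: 0.313
```

Request:
{"name": "send_rows", "arguments": {"motion": [{"gripper": 22, "travel": [0, 0, -20], "rotation": [6, 0, 0]}, {"gripper": 22, "travel": [0, 0, 0], "rotation": [6, 0, 0]}, {"gripper": 22, "travel": [0, 0, 0], "rotation": [6, 0, 0]}, {"gripper": 22, "travel": [0, 0, 0], "rotation": [6, 0, 0]}, {"gripper": 22, "travel": [0, 0, 0], "rotation": [6, 0, 0]}, {"gripper": 22, "travel": [0, 0, 0], "rotation": [0, 0, 0]}]}}

```text
t: 41.65
tcp_pos: [0.4648, 0.1464, 0.2668]
tool_rot: [-0.062, 0.964, -0.259, 0.02]
force: [-0.0, -0.1, -0.7]
finger_gap: 0.312
```

Run:
```python
from h import *
p,r,s=pose();print(p,s['t'],s['q'],s['finger_gap'])
delta(ch(.05,.09),RC)
```

```text
[0.46479848 0.14642995 0.26680886] 41.65 [ 0.37450442  0.40924443  1.6693339  -0.54064844  1.24647137 -1.10007325] 0.3120689588497092
travel [-39.1 223.7 -61.4] rot [ -2.9   2.7 -84.4]
```

Request:
{"name": "send_rows", "arguments": {"motion": [{"gripper": 22, "travel": [-5, 28, -7.7], "rotation": [0, 0, 0]}, {"gripper": 22, "travel": [-5, 28, -7.7], "rotation": [0, 0, 0]}, {"gripper": 22, "travel": [-5, 28, -7.7], "rotation": [0, 0, 0]}, {"gripper": 22, "travel": [-5, 28, -7.7], "rotation": [0, 0, 0]}, {"gripper": 22, "travel": [-5, 28, -7.7], "rotation": [0, 0, 0]}, {"gripper": 22, "travel": [-5, 28, -7.7], "rotation": [0, 0, 0]}, {"gripper": 22, "travel": [-5, 28, -7.7], "rotation": [0, 0, 0]}, {"gripper": 22, "travel": [-4, 28, -7.7], "rotation": [0, 0, 0]}, {"gripper": 22, "travel": [0, 0, 0], "rotation": [0, 0, -7]}, {"gripper": 22, "travel": [0, 0, 0], "rotation": [0, 0, -7]}, {"gripper": 22, "travel": [0, 0, 0], "rotation": [0, 0, -7]}, {"gripper": 22, "travel": [0, 0, 0], "rotation": [0, 0, -7]}]}}

```text
t: 42.65
tcp_pos: [0.4772, 0.3718, 0.2097]
tool_rot: [-0.294, 0.92, -0.254, -0.044]
force: [-0.3, -0.3, -0.3]
finger_gap: 0.316
```

Request:
{"name": "send_rows", "arguments": {"motion": [{"gripper": 22, "travel": [0, 0, 0], "rotation": [0, 0, -7]}, {"gripper": 22, "travel": [0, 0, 0], "rotation": [0, 0, -7]}, {"gripper": 22, "travel": [0, 0, 0], "rotation": [0, 0, -7]}, {"gripper": 22, "travel": [0, 0, 0], "rotation": [0, 0, -7]}, {"gripper": 22, "travel": [0, 0, 0], "rotation": [0, 0, -7]}, {"gripper": 22, "travel": [0, 0, 0], "rotation": [0, 0, -7]}, {"gripper": 22, "travel": [0, 0, 0], "rotation": [0, 0, -7]}, {"gripper": 22, "travel": [0, 0, 0], "rotation": [0, 0, 0]}, {"gripper": 22, "travel": [0, 0, 0], "rotation": [0, 0, 0]}]}}

```text
t: 43.4
tcp_pos: [0.4774, 0.3717, 0.2099]
tool_rot: [-0.645, 0.719, -0.214, -0.144]
force: [0.7, 0.3, -1.3]
finger_gap: 0.313
```

Run:
```python
from h import *
p,r,s=pose();print(p,s['t'],s['q'],s['finger_gap'])
delta(ch(.05,.024),RC)
```

```text
[0.47735356 0.37167593 0.20994498] 43.4 [ 0.6868499   0.68185923  1.30804588 -0.44284983  1.45536415 -2.2270625 ] 0.31341624489697884
travel [-1.8  6.8 66.3] rot [-3.5  0.5 -7.9]
```

Request:
{"name": "send_rows", "arguments": {"motion": [{"gripper": 22, "travel": [-1, 2, 0], "rotation": [-1.7, 0.2, -4]}, {"gripper": 22, "travel": [-1, 2, 0], "rotation": [-1.8, 0.3, -4]}, {"gripper": 22, "travel": [0, 0, 22], "rotation": [0, 0, 0]}, {"gripper": 22, "travel": [0, 0, 22], "rotation": [0, 0, 0]}, {"gripper": 22, "travel": [0, 0, 20], "rotation": [0, 0, 0]}, {"gripper": 22, "travel": [0, 0, 0], "rotation": [0, 0, 0]}, {"gripper": 22, "travel": [0, 0, 0], "rotation": [0, 0, 0]}]}}

```text
t: 43.98
tcp_pos: [0.4736, 0.3414, 0.1524]
tool_rot: [0.689, -0.677, 0.184, 0.183]
force: [-0.2, 0.1, -0.1]
finger_gap: 0.312
```

Run:
```python
from h import *
p,r,s=pose();print(p,s['t'])
delta(ch(.05,.0085),RC)
```

```text
[0.47355129 0.34137644 0.15240995] 43.9833
travel [-0.5 -1.9 17.1] rot [ 0.1 -0.1  0.2]
```

Request:
{"name": "send_rows", "arguments": {"motion": [{"gripper": 22, "travel": [0, -1, 5], "rotation": [0, 0, 0]}, {"gripper": 22, "travel": [0, -1, 5], "rotation": [0, 0, 0]}, {"gripper": 22, "travel": [0, 0, 4], "rotation": [0, 0, 0]}, {"gripper": 22, "travel": [0, 0, 2], "rotation": [0, 0, 0]}, {"gripper": 22, "travel": [0, 0, 0], "rotation": [0, 0, 0]}, {"gripper": 22, "travel": [0, 0, 0], "rotation": [0, 0, 0]}]}}

```text
t: 44.48
tcp_pos: [0.4759, 0.3343, 0.139]
tool_rot: [0.69, -0.676, 0.185, 0.182]
force: [0.0, 0.1, -1.1]
finger_gap: 0.314
```

Run:
```python
from h import *
p,r,s=pose();print(p,s['t'],s['force']@N)
delta(ch(.05,.0085),RC)
```

```text
[0.4759294  0.33431494 0.13900546] 44.4833 -0.8935947427920379
travel [0.1 0.4 2. ] rot [-0.1 -0.1  0.3]
```

Down 2 mm, release, retreat, and turn back.

Request:
{"name": "send_rows", "arguments": {"motion": [{"gripper": 22, "travel": [0, 0, 2], "rotation": [0, 0, 0]}, {"gripper": 22, "travel": [0, 0, 0], "rotation": [0, 0, 0]}, {"gripper": 40, "travel": [0, 0, 0], "rotation": [0, 0, 0]}, {"gripper": 45, "travel": [0, 0, 0], "rotation": [0, 0, 0]}, {"gripper": 45, "travel": [0, 0, 0], "rotation": [0, 0, 0]}, {"gripper": 45, "travel": [0, 0, 0], "rotation": [0, 0, 0]}, {"gripper": 45, "travel": [0, 0, -20], "rotation": [0, 0, 0]}, {"gripper": 45, "travel": [0, 0, -30], "rotation": [0, 0, 0]}, {"gripper": 45, "travel": [0, 0, -30], "rotation": [0, 0, 0]}, {"gripper": 45, "travel": [0, 0, -20], "rotation": [0, 0, 0]}, {"gripper": 45, "travel": [0, 0, 0], "rotation": [0, 0, 7]}, {"gripper": 45, "travel": [0, 0, 0], "rotation": [0, 0, 7]}]}}

```text
t: 45.48
tcp_pos: [0.4757, 0.3847, 0.2256]
tool_rot: [-0.6, 0.757, -0.206, -0.155]
force: [-0.7, -0.4, -0.9]
finger_gap: 0.53
```

```bash
cat >> h.py <<'E'
def inchute(tag):
    c,im=snap('scene',tag); hs=cv2.cvtColor(im,cv2.COLOR_BGR2HSV);m=cv2.inRange(hs,(17,110,70),(27,255,255))
    q=proj(c,[ch(a,b*.01) +k*np.array([.03,0,0]) for a in(0,.24) for b in(0,2) for k in(-1,1)]);x0,y0=q.min(0).astype(int)-2;x1,y1=q.max(0).astype(int)+2
    k=np.zeros_like(m);k[y0:y1,x0:x1]=1;m*=k
    print([(np.round(cv2.minAreaRect(t)[0]),np.round(cv2.minAreaRect(t)[1])) for t in cv2.findContours(m,0,2)[0] if cv2.contourArea(t)>8],'expected',proj(c,[ch(s,.015) for s in(.211,.163,.115)]).round().tolist())
E
python3 - <<'E'
from h import *
inchute('s19')
E
```

```text
[(array([361., 130.]), array([ 5., 16.]))] expected [[365.0, 130.0], [359.0, 129.0], [353.0, 128.0]]
```

Request:
{"name": "send_rows", "arguments": {"motion": [{"gripper": 45, "travel": [0, 0, 0], "rotation": [0, 0, 7]}, {"gripper": 45, "travel": [0, 0, 0], "rotation": [0, 0, 7]}, {"gripper": 45, "travel": [0, 0, 0], "rotation": [0, 0, 7]}, {"gripper": 45, "travel": [0, 0, 0], "rotation": [0, 0, 7]}, {"gripper": 45, "travel": [0, 0, 0], "rotation": [0, 0, 7]}, {"gripper": 45, "travel": [0, 0, 0], "rotation": [0, 0, 7]}, {"gripper": 45, "travel": [0, 0, 0], "rotation": [0, 0, 7]}, {"gripper": 45, "travel": [0, 0, 0], "rotation": [0, 0, 7]}, {"gripper": 45, "travel": [0, 0, 0], "rotation": [0, 0, 7]}, {"gripper": 45, "travel": [0, 0, 0], "rotation": [0, 0, 7]}, {"gripper": 45, "travel": [0, 0, 0], "rotation": [0, 0, 6]}]}}

```text
t: 46.45
tcp_pos: [0.475, 0.3831, 0.2235]
tool_rot: [-0.008, 0.966, -0.26, 0.002]
force: [0.2, 0.3, -0.4]
finger_gap: 0.523
```

Request:
{"name": "send_rows", "arguments": {"motion": [{"gripper": 45, "travel": [0, 0, 0], "rotation": [-6, 0, 0]}, {"gripper": 45, "travel": [0, 0, 0], "rotation": [-6, 0, 0]}, {"gripper": 45, "travel": [0, 0, 0], "rotation": [-6, 0, 0]}, {"gripper": 45, "travel": [0, 0, 0], "rotation": [-6, 0, 0]}, {"gripper": 45, "travel": [0, 0, 0], "rotation": [-6, 0, 0]}, {"gripper": 45, "travel": [-12, -40, 0], "rotation": [0, 0, 0]}, {"gripper": 45, "travel": [-12, -40, 0], "rotation": [0, 0, 0]}, {"gripper": 45, "travel": [-12, -40, 0], "rotation": [0, 0, 0]}, {"gripper": 45, "travel": [-12, -40, 0], "rotation": [0, 0, 0]}, {"gripper": 45, "travel": [-12, -40, 0], "rotation": [0, 0, 0]}, {"gripper": 45, "travel": [-12, -40, 0], "rotation": [0, 0, 0]}, {"gripper": 45, "travel": [0, 0, 0], "rotation": [0, 0, 0]}]}}

```text
t: 47.45
tcp_pos: [0.5545, 0.1381, 0.2241]
tool_rot: [-0.007, 1.0, -0.003, 0.001]
force: [0.1, -0.1, -0.5]
finger_gap: 0.528
```

Run:
```python
from h import *
p,r,s=pose();print(p,s['t'],np.degrees(yaw(r)))
snap('wrist','w20');clips('w20');clips('s19')
delta([.6025,.1237,.0075],dn(np.radians(91)))
```

```text
[0.55446079 0.13811099 0.22414055] 47.45 90.8402762053138
w20 [267.  219.5] xy [0.6024 0.1241] size [26.2 47.2] long-axis deg 0.8
travel [-49.4 -17.9 216.5] rot [-0.1 -0.  -0.1]
```

Request:
{"name": "send_rows", "arguments": {"motion": [{"gripper": 45, "travel": [-24, -7, 0], "rotation": [0, 0, 0]}, {"gripper": 45, "travel": [-24, -7, 30], "rotation": [0, 0, 0]}, {"gripper": 45, "travel": [0, 0, 30], "rotation": [0, 0, 0]}, {"gripper": 45, "travel": [0, 0, 30], "rotation": [0, 0, 0]}, {"gripper": 45, "travel": [0, 0, 30], "rotation": [0, 0, 0]}, {"gripper": 45, "travel": [0, 0, 30], "rotation": [0, 0, 0]}, {"gripper": 45, "travel": [0, 0, 30], "rotation": [0, 0, 0]}, {"gripper": 45, "travel": [0, 0, 12], "rotation": [0, 0, 0]}, {"gripper": 45, "travel": [0, 0, 10], "rotation": [0, 0, 0]}, {"gripper": 45, "travel": [0, 0, 8], "rotation": [0, 0, 0]}, {"gripper": 45, "travel": [0, 0, 0], "rotation": [0, 0, 0]}, {"gripper": 45, "travel": [0, 0, 0], "rotation": [0, 0, 0]}]}}

```text
t: 48.5
tcp_pos: [0.6007, 0.1324, 0.0158]
tool_rot: [-0.01, 1.0, -0.001, 0.001]
force: [-0.5, -0.2, 1.6]
finger_gap: 0.526
```

Run:
```python
from h import *
delta([.6024,.1239,.0075],dn(np.radians(91)))
```

```text
travel [-1.5 -8.6  8.3] rot [-0.1  0.1  0.2]
```

Request:
{"name": "send_rows", "arguments": {"motion": [{"gripper": 45, "travel": [0, 0, -20], "rotation": [0, 0, 0]}, {"gripper": 45, "travel": [-1, -8.5, 0], "rotation": [0, 0, 0]}, {"gripper": 45, "travel": [0, 0, -10], "rotation": [0, 0, 0]}, {"gripper": 45, "travel": [0, 0, 0], "rotation": [0, 0, 0]}, {"gripper": 45, "travel": [0, 0, 0], "rotation": [0, 0, 0]}]}}

```text
t: 48.92
tcp_pos: [0.6014, 0.1233, 0.0447]
tool_rot: [-0.009, 1.0, -0.001, 0.0]
force: [-0.7, -0.0, -0.4]
finger_gap: 0.523
```

Run:
```python
from h import *
print(pose()[0]);snap('wrist','w21');clips('w21');snap('top','t21');clips('t21')
delta([.6024,.1239,.0075],dn(np.radians(91)))
```

```text
[0.6014083  0.12330511 0.04474568]
w21 [278. 240.] xy [0.6026 0.1236] size [25.5 46.6] long-axis deg 2.2
travel [-1.9  0.5 36.3] rot [-0.1 -0.1  0.1]
```

Clip still in place; descend and grip.

Request:
{"name": "send_rows", "arguments": {"motion": [{"gripper": 45, "travel": [-1.5, 0.5, 14], "rotation": [0, 0, 0]}, {"gripper": 45, "travel": [0, 0, 14], "rotation": [0, 0, 0]}, {"gripper": 45, "travel": [0, 0, 8], "rotation": [0, 0, 0]}, {"gripper": 45, "travel": [0, 0, 0], "rotation": [0, 0, 0]}, {"gripper": 35, "travel": [0, 0, 0], "rotation": [0, 0, 0]}, {"gripper": 22, "travel": [0, 0, 0], "rotation": [0, 0, 0]}, {"gripper": 22, "travel": [0, 0, 0], "rotation": [0, 0, 0]}, {"gripper": 22, "travel": [0, 0, 0], "rotation": [0, 0, 0]}, {"gripper": 22, "travel": [0, 0, 0], "rotation": [0, 0, 0]}]}}

```text
t: 49.77
tcp_pos: [0.6025, 0.124, 0.0084]
tool_rot: [-0.01, 1.0, -0.001, -0.0]
force: [0.3, 0.5, -1.1]
finger_gap: 0.311
```

Request:
{"name": "send_rows", "arguments": {"motion": [{"gripper": 22, "travel": [0, 0, -10], "rotation": [0, 0, 0]}, {"gripper": 22, "travel": [0, 0, -30], "rotation": [0, 0, 0]}, {"gripper": 22, "travel": [0, 0, -40], "rotation": [0, 0, 0]}, {"gripper": 22, "travel": [0, 0, -40], "rotation": [0, 0, 0]}, {"gripper": 22, "travel": [0, 0, -40], "rotation": [0, 0, 0]}, {"gripper": 22, "travel": [0, 0, -40], "rotation": [0, 0, 0]}, {"gripper": 22, "travel": [0, 0, -40], "rotation": [0, 0, 0]}, {"gripper": 22, "travel": [0, 0, -20], "rotation": [6, 0, 0]}, {"gripper": 22, "travel": [0, 0, 0], "rotation": [6, 0, 0]}, {"gripper": 22, "travel": [0, 0, 0], "rotation": [6, 0, 0]}, {"gripper": 22, "travel": [0, 0, 0], "rotation": [6, 0, 0]}, {"gripper": 22, "travel": [0, 0, 0], "rotation": [6, 0, 0]}]}}

```text
t: 50.77
tcp_pos: [0.6027, 0.1246, 0.2704]
tool_rot: [-0.009, 0.965, -0.261, 0.004]
force: [-0.9, -0.2, -1.2]
finger_gap: 0.314
```

Run:
```python
from h import *
p,r,s=pose();print(p,s['t'],s['q'],s['finger_gap'])
delta(ch(.05,.09),RC)
```

```text
[0.60265108 0.12462841 0.27040282] 50.7667 [ 0.26015424  0.57582429  1.34298108 -0.52260609  1.38642855 -1.18799933] 0.3136004333399476
travel [123.1 248.7 -73.4] rot [ -0.5  -0.  -89.8]
```

Request:
{"name": "send_rows", "arguments": {"motion": [{"gripper": 22, "travel": [13.7, 27.6, -8.2], "rotation": [0, 0, 0]}, {"gripper": 22, "travel": [13.7, 27.6, -8.2], "rotation": [0, 0, 0]}, {"gripper": 22, "travel": [13.7, 27.6, -8.2], "rotation": [0, 0, 0]}, {"gripper": 22, "travel": [13.7, 27.6, -8.2], "rotation": [0, 0, 0]}, {"gripper": 22, "travel": [13.7, 27.6, -8.2], "rotation": [0, 0, 0]}, {"gripper": 22, "travel": [13.7, 27.6, -8.2], "rotation": [0, 0, 0]}, {"gripper": 22, "travel": [13.7, 27.6, -8.2], "rotation": [0, 0, 0]}, {"gripper": 22, "travel": [13.7, 27.6, -8.2], "rotation": [0, 0, 0]}, {"gripper": 22, "travel": [13.7, 27.6, -8.2], "rotation": [0, 0, 0]}, {"gripper": 22, "travel": [0, 0, 0], "rotation": [0, 0, -7]}, {"gripper": 22, "travel": [0, 0, 0], "rotation": [0, 0, -7]}, {"gripper": 22, "travel": [0, 0, 0], "rotation": [0, 0, -7]}]}}

```text
t: 51.77
tcp_pos: [0.4735, 0.3747, 0.208]
tool_rot: [-0.189, 0.947, -0.255, -0.046]
force: [1.0, -0.2, -1.1]
finger_gap: 0.312
```

Request:
{"name": "send_rows", "arguments": {"motion": [{"gripper": 22, "travel": [0, 0, 0], "rotation": [0, 0, -7]}, {"gripper": 22, "travel": [0, 0, 0], "rotation": [0, 0, -7]}, {"gripper": 22, "travel": [0, 0, 0], "rotation": [0, 0, -7]}, {"gripper": 22, "travel": [0, 0, 0], "rotation": [0, 0, -7]}, {"gripper": 22, "travel": [0, 0, 0], "rotation": [0, 0, -7]}, {"gripper": 22, "travel": [0, 0, 0], "rotation": [0, 0, -7]}, {"gripper": 22, "travel": [0, 0, 0], "rotation": [0, 0, -7]}, {"gripper": 22, "travel": [0, 0, 0], "rotation": [0, 0, -7]}, {"gripper": 22, "travel": [0, 0, 0], "rotation": [0, 0, -7]}, {"gripper": 22, "travel": [0, 0, 0], "rotation": [0, 0, -5.5]}, {"gripper": 22, "travel": [0, 0, 0], "rotation": [0, 0, 0]}, {"gripper": 22, "travel": [0, 0, 0], "rotation": [0, 0, 0]}]}}

```text
t: 52.77
tcp_pos: [0.4742, 0.3739, 0.2081]
tool_rot: [0.686, -0.68, 0.186, 0.181]
force: [-0.7, 0.5, -0.8]
finger_gap: 0.315
```

Run:
```python
from h import *
p,r,s=pose();print(p,s['t'],s['q'],s['finger_gap'])
delta(ch(.05,.024),RC)
```

```text
[0.47418916 0.37387262 0.20811304] 52.7667 [ 0.67812932  0.70119346  1.27246207 -0.40723293  1.51394722 -2.37611038] 0.31480045218219666
travel [-0.2 -0.7 66.1] rot [-0.1 -0.  -0.4]
```

Request:
{"name": "send_rows", "arguments": {"motion": [{"gripper": 22, "travel": [0, -0.5, 20], "rotation": [0, 0, -0.4]}, {"gripper": 22, "travel": [0, 0, 20], "rotation": [0, 0, 0]}, {"gripper": 22, "travel": [0, 0, 20], "rotation": [0, 0, 0]}, {"gripper": 22, "travel": [0, 0, 10], "rotation": [0, 0, 0]}, {"gripper": 22, "travel": [0, 0, 5], "rotation": [0, 0, 0]}, {"gripper": 22, "travel": [0, 0, 3], "rotation": [0, 0, 0]}, {"gripper": 22, "travel": [0, 0, 0], "rotation": [0, 0, 0]}, {"gripper": 22, "travel": [0, 0, 0], "rotation": [0, 0, 0]}]}}

```text
t: 53.43
tcp_pos: [0.4761, 0.3354, 0.1407]
tool_rot: [0.689, -0.677, 0.185, 0.181]
force: [-0.4, -0.0, -1.0]
finger_gap: 0.312
```

Run:
```python
from h import *
p,r,s=pose();print(p,s['t'],s['force']@N)
delta(ch(.05,.0085),RC)
```

```text
[0.4760512  0.33543839 0.14072966] 53.4333 -0.8943411120641097
travel [0.2 0.6 4. ] rot [-0.2 -0.   0.1]
```

Request:
{"name": "send_rows", "arguments": {"motion": [{"gripper": 22, "travel": [0, 0.5, 2.5], "rotation": [0, 0, 0]}, {"gripper": 22, "travel": [0, 0, 2], "rotation": [0, 0, 0]}, {"gripper": 22, "travel": [0, 0, 0], "rotation": [0, 0, 0]}, {"gripper": 40, "travel": [0, 0, 0], "rotation": [0, 0, 0]}, {"gripper": 45, "travel": [0, 0, 0], "rotation": [0, 0, 0]}, {"gripper": 45, "travel": [0, 0, 0], "rotation": [0, 0, 0]}, {"gripper": 45, "travel": [0, 0, 0], "rotation": [0, 0, 0]}, {"gripper": 45, "travel": [0, 0, -20], "rotation": [0, 0, 0]}, {"gripper": 45, "travel": [0, 0, -30], "rotation": [0, 0, 0]}, {"gripper": 45, "travel": [0, 0, -30], "rotation": [0, 0, 0]}, {"gripper": 45, "travel": [0, 0, -30], "rotation": [0, 0, 0]}, {"gripper": 45, "travel": [0, 0, -30], "rotation": [0, 0, 0]}]}}

```text
t: 54.43
tcp_pos: [0.4736, 0.4032, 0.2586]
tool_rot: [0.689, -0.677, 0.185, 0.182]
force: [0.2, 0.4, 0.3]
finger_gap: 0.526
```

Request:
{"name": "send_rows", "arguments": {"motion": [{"gripper": 45, "travel": [30, 0, 0], "rotation": [0, 0, 0]}, {"gripper": 45, "travel": [30, 0, 0], "rotation": [0, 0, 0]}, {"gripper": 45, "travel": [0, 0, 0], "rotation": [0, 0, 0]}, {"gripper": 45, "travel": [0, 0, 0], "rotation": [0, 0, 0]}]}}

```text
t: 54.77
tcp_pos: [0.475, 0.3502, 0.2886]
tool_rot: [0.688, -0.678, 0.185, 0.181]
force: [0.4, 0.3, 0.1]
finger_gap: 0.529
```

Run:
```python
from h import *
p,r,s=pose();print(p,s['t'],s['force'])
inchute('s22');c,im=snap('wrist','w22');cs,si=load('s22');ct,it=snap('top','t22')
print(proj(c,[ch(s,0) for s in(0,.235)]).round())
q=proj(c,[ch(a,.02)+np.array([k,0,0]) for a in(0,.24) for k in(-.05,.05)]);x0,y0=np.maximum(q.min(0).astype(int)-5,0);x1,y1=np.minimum(q.max(0).astype(int)+5,[560,420])
a=cv2.resize(im[y0:y1,x0:x1],(260,590),interpolation=cv2.INTER_CUBIC)
b=cv2.resize(si[90:170,300:420],(530,295),interpolation=cv2.INTER_CUBIC);d=cv2.resize(si[170:380,160:400],(530,295),interpolation=cv2.INTER_CUBIC)
cv2.imwrite('pics/v22.png',np.hstack([a,np.vstack([b,d])]))
```

```text
[0.47502239 0.35024209 0.28856555] 54.7667 [0.4248392  0.31785661 0.07379965]
[(array([358., 130.]), array([24.,  5.]))] expected [[365.0, 130.0], [359.0, 129.0], [353.0, 128.0]]
[[278. 201.]
 [277. 387.]]
```

View pics/v22.png

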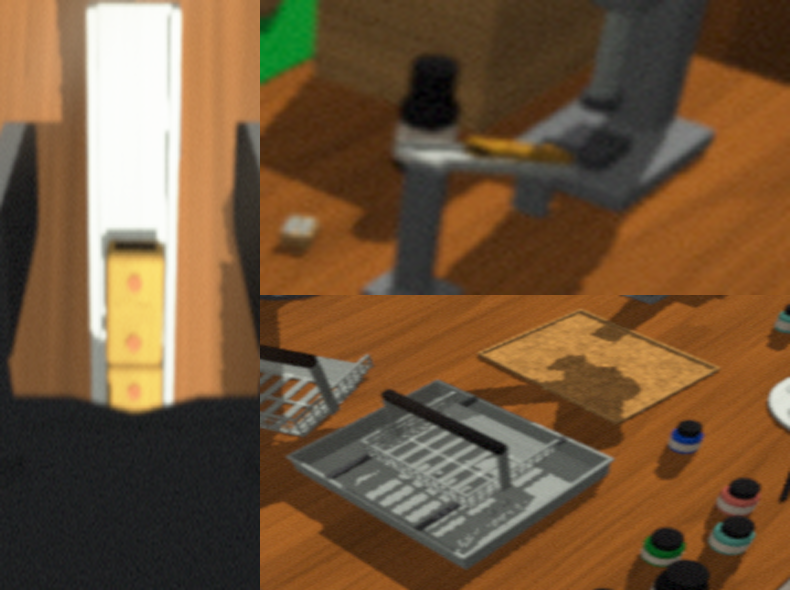

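Run:
```python
from h import *
c,im=load('w22');hs=cv2.cvtColor(im,cv2.COLOR_BGR2HSV);m=cv2.inRange(hs,(17,110,90),(27,255,255))
q=proj(c,[ch(s,.015) for s in np.arange(.06,.13,.001)]);v=int(round(q[0,1])); 
on=[round(.06+i*.001,3) for i,p in enumerate(q) if m[int(round(p[1])),int(round(p[0]))]]
print('queue uphill end s',on[0], 'clip side cols at s=.11', np.nonzero(m[int(proj(c,[ch(.11,.015)])[0,1])])[0][[0,-1]], proj(c,[ch(.11,.015)]))
if .083<on[0]<.101: print(manip.sign_off())
```

```text
queue uphill end s 0.088 clip side cols at s=.11 [267 291] [[277.36042029 306.17282315]]
the job is handed in; nothing more can be done
None
```

I finished the job and handed it in at about 55 s of the 210 s allowed. The station gives no verdict, so this rests on my own checks.

**What I did**
- I shook the basket over the pan until no balls were visible on its floor, then poured its three clips onto the cork tray.
- I set the basket back on the pan's bars. Two clips had landed touching, so I pushed them apart.
- I loaded the clips one at a time, flat and lengthwise, into the chute.

**Last checks**
- **Clips:** all three are in the channel. The upper end of the queue is 88 mm down the slope; three clips resting against the stop should end at 91 mm. Their centre is 1–2 mm off the centre line, against a limit of 6 mm.
- **Tray and basket:** the tray is empty. The basket looks level on the bars, though I judged that by eye in the last picture and by the pose I released it at.
- **Bystanders and robot:** nothing in my path came near the jars, bottle or sharpener, and the gripper was clear of everything.

**Uncertain or off**
- **Balls:** I confirmed they had left the basket from close views of its whole floor, but saw only one clearly on the pan floor and did not count them.
- **Chute height:** I measured the upper end at 157 mm against the stated 155 mm.
- **Third clip:** my first descent was about 8.5 mm off to one side and a finger probably touched the clip. I backed off, confirmed it had not moved and repeated the grasp.

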